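Pack the lint-roller refills and stow the carton under the counter shelf

TASK

Pack the lint-roller refills away: lift every refill off its dowel and put it inside the open carton, then close the carton by folding the two short end flaps down first and the two long side flaps down over them. Then slide the closed carton along the counter, without lifting or tipping it, into the empty bay under the wire shelf, straight in, until its end rests against the stop at the back, with the flaps still shut. Leave the softener bottle, the lint roller and the box of dryer sheets where they are.

Things in the scene. Friction and masses are not known exactly. Their poses are not given: they have to be found in the camera images.
- roll1: a lint-roller refill, a white wound roll with blue rings and a hole through it, 50 mm in diameter, 90 mm long, hole 36 mm, 90 g; at the start it stands upright over one dowel of the stand, and only some of the four refills are there. Origin: middle of its lower end; its z runs along its axis, up
- roll2: a lint-roller refill, a white wound roll with blue rings and a hole through it, 50 mm in diameter, 90 mm long, hole 36 mm, 90 g; at the start it stands upright over one dowel of the stand, and only some of the four refills are there. Origin: middle of its lower end; its z runs along its axis, up
- roll3: a lint-roller refill, a white wound roll with blue rings and a hole through it, 50 mm in diameter, 90 mm long, hole 36 mm, 90 g; at the start it stands upright over one dowel of the stand, and only some of the four refills are there. Origin: middle of its lower end; its z runs along its axis, up
- roll4: a lint-roller refill, a white wound roll with blue rings and a hole through it, 50 mm in diameter, 90 mm long, hole 36 mm, 90 g; at the start it stands upright over one dowel of the stand, and only some of the four refills are there. Origin: middle of its lower end; its z runs along its axis, up
- roll1_mid (a point): the middle of roll1, on its axis, 45 mm above its lower end
- roll2_mid (a point): the middle of roll2, on its axis, 45 mm above its lower end
- roll3_mid (a point): the middle of roll3, on its axis, 45 mm above its lower end
- roll4_mid (a point): the middle of roll4, on its axis, 45 mm above its lower end
- stand: fixed wooden stand, 290 mm long (x) by 90 mm wide (y), base 14 mm thick, with four upright dowels 25 mm in diameter in a row along x at x = -102, -34, 34 and 102 mm; the dowels' tops are 107 mm above the counter. A refill stands on the base, so its top is 104 mm above the counter; it must be lifted 95 mm or more to come off. Origin: middle of its underside
- carton: loose brown storage carton, open at the start, 180 mm long (x) by 126 mm wide (y), 100 mm high to its rim, walls and floor 4 mm, about 0.4 kg empty; it slides on the counter. Origin: middle of its underside; x runs along its length, its +x end faces the shelf and its -x end the robot, y to the left. With all flaps shut its top is 107 mm above the counter
- flap_near (a joint): short end flap hinged along the rim at the carton's -x end (hinge line 88 mm from the carton's origin, 102 mm up), 60 mm long, 116 mm wide, 3 mm thick. 0 rad is shut (lying level over the opening), 1.57 is upright, more leans outward, up to 2.7; it has a slight stiff crease (0.02 N m) and stays where it is left
- flap_far (a joint): the same short end flap at the carton's +x end (towards the shelf)
- flap_left (a joint): long side flap hinged along the rim at the carton's +y side (hinge line 61 mm from the carton's origin, 106 mm up), 61 mm long, 176 mm wide, 3 mm thick; shut, it lies over the short flaps and meets the other long flap in the middle. Values as for the short flaps
- flap_right (a joint): the same long side flap at the carton's -y side
- shelf: fixed white wire shelf standing on the counter, 165 mm deep, with two bays side by side; the left bay (+y) holds a closed carton packed earlier, the right one is empty. The top of its wire deck is 128 mm above the counter. Origin: on the counter in the middle of the empty bay's mouth; x points straight into the bay, y to the left
- bay_mouth (a point): the same point as the shelf's origin, with the same axes. The empty bay is 142 mm wide between its side wires (8 mm free on each side of the carton, front posts of 8 mm round wire), 122 mm high under the deck, and the stop at its back is 145 mm behind the mouth
- bay_home (a point): where the carton's origin is when it is fully home: on the counter on the bay's middle line, 55 mm behind the mouth; the carton's near end then stands 35 mm out in front of the mouth
- softener: bystander: white softener bottle, 72 mm in diameter, 210 mm tall, on the counter; origin in the middle of its underside
- lint_roller: bystander: lint roller with a black handle lying on the counter, 260 mm long, 52 mm thick; origin on the counter below the inner end of its roll
- sheets_box: bystander: green box of dryer sheets, 50 x 110 x 100 mm high, standing on the shelf's deck over the left bay; origin in the middle of its underside
Things that resemble listed ones, but are neither listed nor needed, are in the scene too. What is shaped like the carton but green or purple is not meant.

How it is judged:
On the way, in this order (a step that is already met when the one before it is completed fails the run):
1. every refill that is there is inside the carton (x of roll1_mid in the frame of carton between -0.082 and 0.082 m and y of roll1_mid in the frame of carton between -0.055 and 0.055 m and z of roll1_mid in the frame of carton between 0.015 and 0.075 m and x of roll2_mid in the frame of carton between -0.082 and 0.082 m and y of roll2_mid in the frame of carton between -0.055 and 0.055 m and z of roll2_mid in the frame of carton between 0.015 and 0.075 m and x of roll3_mid in the frame of carton between -0.082 and 0.082 m and y of roll3_mid in the frame of carton between -0.055 and 0.055 m and z of roll3_mid in the frame of carton between 0.015 and 0.075 m and x of roll4_mid in the frame of carton between -0.082 and 0.082 m and y of roll4_mid in the frame of carton between -0.055 and 0.055 m and z of roll4_mid in the frame of carton between 0.015 and 0.075 m), for 0.2 s.
2. both short end flaps are shut while both long side flaps are still up (value of joint each of flap_near, flap_far below 0.16 rad and value of joint each of flap_left, flap_right above 0.8 rad), for 0.2 s.
3. all four flaps are shut while the carton is still in front of the shelf (value of joint each of flap_near, flap_far, flap_left, flap_right below 0.16 rad and x of carton in the frame of bay_mouth below -0.07 m), for 0.2 s.
At the end, for the whole second after the job is handed in: The carton stands on the counter in the empty bay, its far end within 10 mm of the back stop, square within 0.12 rad and at rest; all four flaps are shut within 0.16 rad (9 degrees); every refill that was there is inside it (all of step 1 and x of carton in the frame of bay_mouth above 0.045 m and z of carton in the frame of bay_mouth below 0.01 m and y of carton in the frame of bay_mouth between -0.014 and 0.014 m and angle between the x axis of carton and the x axis of bay_mouth, either way round below 0.12 rad and angle between carton's own z axis and vertical below 0.08 rad and linear speed of carton below 0.02 m/s and value of joint each of flap_near, flap_far, flap_left, flap_right below 0.16 rad); the robot touches nothing.
It fails at once if a bystander is moved more than 30 mm or tipped (distance of any of softener, lint_roller, sheets_box from where it was at the start of the episode above 0.03 m or angle between any of softener, sheets_box's own z axis and vertical above 0.4 rad).
It fails at once if the carton is lifted off the counter or tipped (angle between carton's own z axis and vertical above 0.3 rad or height (world z) of carton above 0.04 m).
Of roll1, roll2, roll3, roll4 only 2 to 3 are there at a start; the rules pass over those that are not, and their reading is None.
At some moment in a run one of carton may be knocked a few centimetres aside while the robot is not near it.
It also fails if it takes over 210 s, if anything falls off the work surface, if the arm or the gripper's body presses on something with over 40 N, if the wrist force passes 120 N, or if a joint passes its speed limit or range.

ROBOT

A 7-joint arm with a two-finger parallel gripper is mounted at the origin on the work surface. World frame = base frame: x ahead of the robot, y to its left, z up, the work surface at z = 0. Lengths are in m, angles in rad, forces in N, time in s.
With the tool pointing down it reaches from about 0.425 to 0.875 m from the base axis. Payload 4.7 kg.
Tool frame: the origin (TCP) lies between the finger pads; the fingertips stand 19 mm ahead of it and the grasp point (between the pads) is the TCP (ctrl.tip_extent is the distance from the TCP to the fingertips, in m); z points along the fingers, y is the line along which they close (so a half turn about z gives the same grasp; the last joint's range is limited). The gripper opens to 87 mm and grips with 3 to 60 N. Pads are 19 mm wide; open, the fingers measure 117 mm over their backs; the gripper's body (75 mm by 190 mm) begins 51 mm behind the grasp point.
Start: joints at [-1.131, 0.321, -0.07, 1.45, 0.023, 1.371, -0.057], TCP at [0.269, 0.592, 0.215] pointing down, gripper open.
Joint ranges: [-2.86, 2.86], [-0.3, 2.09], [-1.38, 1.24], [0.06, 2.45], [-1.56, 4.7], [0.09, 2.05], [-2.69, 2.69]. Speed limits (rad/s): [2.57, 2.57, 3.14, 3.14, 3.14, 3.14, 3.14].

INTERFACE

Orientations are given as a rotation vector (axis times angle).
In Python, from bench import ctrl gives the robot as it stands.
- The arm moves only by the shell command python3 -m crank 'ROWS' [OPENING] [FORCE]. ROWS is JSON, a list of rows, each an object of numbers: "tx", "ty", "tz": the shift along the tool's x, y, z in mm; "turn": the turn about the tool's z in units of 5 degrees (1.0 is 5 degrees). In form: [{"tx": .., "ty": .., "tz": .., "turn": ..}, ...]. A call has 1 to 5 rows; each row is the pose to reach, as a shift and turn from the pose commanded when the call began, along the tool's axes at that moment; what a row does not reach only later rows make up. A row lasts 1/8 s, in which the tool goes at most 62.5 mm and 10.7 degrees, less where a joint would pass 70% of its speed; a pose out of reach is approached as far as the arm can. A call with a gripper value outside its range is refused whole. OPENING is the finger opening in mm, from 0 to 87, set as the call begins (- or left out, the last holds). The fingers move at their own pace and stop on an object; FORCE is the grip in N (left out, the last holds). Time passes only in rows, so rows that repeat a pose let the fingers close. It gives the time, the measured TCP pose, the force, the opening and the grip force at its end, in the units of the state.
- ctrl.get_state(): the state, without advancing time (a new reading comes with each control period).
- ctrl.get_image(name): name is "side" or "top" or "wrist"; returns (picture, depth): 480x640x3 uint8, red, green, blue; 480x640 float32, m along the optical axis (not along the pixel's ray), 0 where there is no reading.
- ctrl.camera_model(name): a dict with "intrinsics" (3x3 intrinsics, pixels), "dist_coeffs" ([k1, k2, p1, p2, k3] as OpenCV has them; the pictures are not rectified), "origin" and "orientation" of the camera in the world. Camera axes: x right, y down, z forward; pixel columns grow to the right and rows downward; lengths in m; the calibration is good to about 2 mm. A picture is of the moment at which its call begins: read the wrist's pose just before it. camera_model takes no time and is no camera call; for the wrist camera it gives the pose at the moment of the call.
- ctrl.close_job(): hands the job in; it is judged then, once.
Trained networks look in the newest picture that a camera, given by its name, has taken for a name from the list of things; names that differ only in an ending like _2 or _b are one class to them, and where a whole thing is asked for, a point or a joint stands for the part that bears it (a point fixed in the world has none). Each returns a list of dicts, best first, with "confidence" (0 to 1); they miss things now and then, are a little off and sometimes report something else, mostly with a low value. They report only what shows in the picture. A call takes as long as a camera call. They do not tell look-alikes from the thing itself.
- ctrl.recognise(camera, query): "xyz" ([x, y, z] in m, in world coordinates, good to about 4 mm: the middle of the surface that is visible of it).
- ctrl.mark_of(camera, query): "xyz" ([x, y, z] in m, in world coordinates, good to about 4 mm: a listed point, or the origin of a listed thing).
The state is a dict: "time": time; "joint_positions": joint angles; "qd": joint speeds; "joint_torque": joint torques, N m; "position": TCP position; "tool_rot": TCP orientation; "ft_force": force on the tool from outside, world axes, zero at the start; "torque": the same for the moment, N m; "grip_width": opening from 0.0 (shut) to 1.0 (fully open); "grip_force": force on a finger pad.
Only numpy, scipy, OpenCV 4.12 (cv2) and the standard library are available. Lean on these libraries where they do the work, as an engineer would, in place of code of your own. Each camera call takes 0.05 s, during which the arm holds its last target. There are 200 camera calls.

## Working session

There is one attempt and no reset: what is moved stays moved. The work goes in short steps, Python scripts to look and compute and a shell command to move; the robot and the scene stay as the last step left them, time stands still between calls to the robot, and variables do not carry over. Pictures are saved under pics/ and viewed, at most 14 in all, crops included, and the job is handed in when it is done.

```bash
ls; mkdir -p pics; cat > h.py <<'E'
import numpy as np,cv2
from scipy.spatial.transform import Rotation as R
from bench import ctrl
def st():
    s=ctrl.get_state(); return s
def save(cam,name):
    im,d=ctrl.get_image(cam); cv2.imwrite('pics/'+name,im[:,:,::-1]); np.save('pics/'+name[:-4]+'.npy',d); return im,d
def cam(c):
    m=ctrl.camera_model(c); o=np.array(m['orientation'],float)
    Rm=o if o.shape==(3,3) else R.from_rotvec(o).as_matrix()
    return np.array(m['intrinsics']),np.array(m['dist_coeffs']),np.array(m['origin']),Rm
def cloud(c,d):
    K,D,o,Rm=cam(c); v,u=np.mgrid[0:480,0:640]
    p=cv2.undistortPoints(np.stack([u,v],-1).reshape(-1,1,2).astype(np.float64),K,D).reshape(480,640,2)
    P=np.dstack([p*d[...,None],d])@Rm.T+o
    P[d==0]=np.nan
    return P
def rel(target):
    "world target -> tool shifts mm"
    s=st(); Rm=R.from_rotvec(s['tool_rot']).as_matrix()
    return (Rm.T@(np.array(target)-s['position'])*1000).round(1)
E
cat > a.py <<'E'
from h import *
for c in ['top','side']:
    im,d=save(c,c+'0.png'); P=cloud(c,d); print(c,cam(c)[2],np.nanmin(P,(0,1)),np.nanmax(P,(0,1)))
    for q in ['roll1','stand','carton','shelf','bay_mouth','bay_home','softener','lint_roller','sheets_box']:
        print(q,[(np.round(x['xyz'],3).tolist(),round(x['confidence'],2)) for x in ctrl.mark_of(c,q)][:5])
s=st();print(s)
E
python3 a.py
```

```text
pics
top [0.34813796 0.09868128 1.16419819] [-0.24831589 -1.36705813 -0.77140236] [1.67932322 1.54318415 0.70027487]
roll1 [([0.469, -0.364, 0.018], 0.96), ([0.434, -0.306, 0.01], 0.66), ([0.507, -0.424, 0.01], 0.65)]
stand [([0.456, -0.33, -0.002], 0.64), ([0.675, 0.32, 0.123], 0.49), ([0.438, -0.306, 0.062], 0.41)]
carton [([0.499, 0.088, -0.001], 0.93), ([0.154, -0.313, -0.002], 0.93), ([0.218, 0.289, 0.002], 0.81), ([0.505, 0.643, -0.002], 0.67)]
shelf [([0.662, 0.125, -0.001], 0.97)]
bay_mouth []
bay_home []
softener [([0.771, -0.173, 0.002], 0.92)]
lint_roller [([0.455, 0.452, 0.002], 0.88), ([0.439, -0.304, 0.058], 0.22)]
sheets_box [([0.675, 0.324, 0.127], 0.58)]
side [-0.44472951  0.86087939  1.24692193] [-0.45953727 -2.27892356 -0.77808085] [1.71304758 1.10221491 0.74927849]
roll1 [([0.438, -0.307, 0.012], 0.62), ([0.475, -0.366, 0.011], 0.51), ([0.505, -0.425, 0.058], 0.41)]
stand [([0.456, -0.335, 0.004], 0.78)]
carton [([0.499, 0.084, 0.003], 0.78), ([0.505, 0.644, -0.004], 0.63)]
shelf [([0.659, 0.127, -0.001], 0.94)]
bay_mouth []
bay_home []
softener []
lint_roller [([0.454, 0.45, 0.003], 0.79)]
sheets_box []
{'time': 1.0, 'joint_positions': array([-1.13088757,  0.32097404, -0.07013156,  1.45049023,  0.02263724,
        1.37079292, -0.05692009]), 'qd': array([ 0.00057889, -0.00034093,  0.00161028,  0.00043613, -0.00077796,
        0.00021103,  0.00045459]), 'joint_torque': array([-8.75338574e-04, -4.91105640e+01, -4.04045731e-01, -3.12785411e+01,
       -6.38024881e-02,  3.37021588e-02, -2.17494528e-05]), 'position': array([0.26851653, 0.59197668, 0.21540857]), 'tool_rot': array([6.63741856e-01, 3.07057902e+00, 1.69146581e-04]), 'ft_force': array([0.61655446, 0.81030434, 0.49041825]), 'torque': array([-0.01214768,  0.01268918,  0.00520289]), 'grip_force': 0.0, 'grip_width': 1.002120179681864}
```

View pics/top0.png

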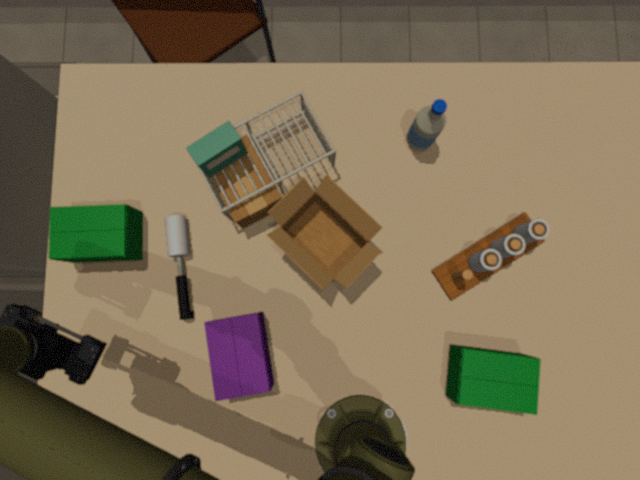

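View pics/side0.png

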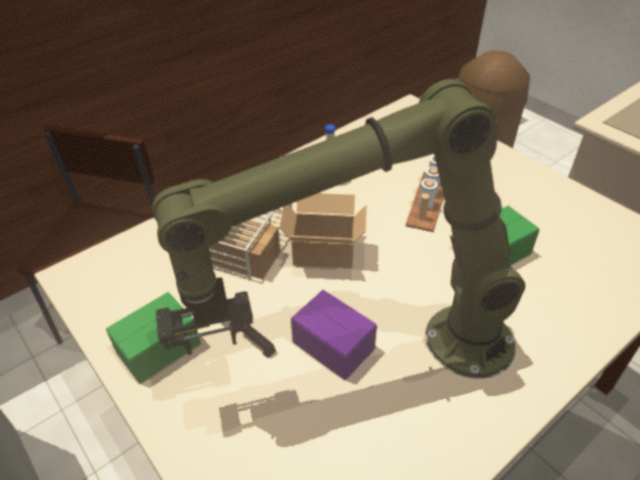

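The top view shows the open carton around (323,237), the shelf at (262,165) with its empty right bay near (290,140), and the softener at (427,125). Three rolls stand at (489,260), (514,244) and (538,230), with an empty dowel at (467,275). Next I'll measure the carton and shelf geometry from the depth cloud.

```bash
cat > b.py <<'E'
from h import *
d=np.load('pics/top0.npy'); P=cloud('top',d); im=cv2.imread('pics/top0.png')
print('table z',np.nanmedian(P[300:330,400:440,2]))
def rect(m,n):
    q=P[m][:,:2].astype(np.float32)
    c,s,a=cv2.minAreaRect(q*1000); print(n,len(q),np.round(c,1),np.round(s,1),round(a,1))
x,y,z=P[...,0],P[...,1],P[...,2]
rg=(np.hypot(x-.499,y-.088)<.2)
inn=(np.hypot(x-.499,y-.088)<.11)&(z>0.0)&(z<.012); inn[:, :]&=True
hsv=cv2.cvtColor(im,cv2.COLOR_BGR2HSV)
brown=(hsv[...,1]>110)
v,u=np.mgrid[0:480,0:640]
box=(u>262)&(u<388)&(v>175)&(v<295)
rect(box&(z<.02)&(z>-.01)&brown&inn,'floor')
rect(box&(z>.085)&(z<.115)&brown,'rim')
rect(box&(z>.125)&(z<.2)&(brown),'tips')
sh=(u>180)&(u<340)&(v>90)&(v<225)&(z>.115)&(z<.135)
rect(sh,'deck')
for (a,b) in [(489,260),(514,244),(538,230)]:
    w=(np.hypot(u-a,v-b)<14)&(z>.098)&(z<.112); rect(w,'roll')
rect((u>420)&(u<560)&(v>205)&(v<305)&(z>.008)&(z<.02)&(hsv[...,1]>100),'stand')
crop=im[90:300,180:400]; cv2.imwrite('pics/crop.png',cv2.resize(crop,None,fx=3.5,fy=2.8*1.0,interpolation=cv2.INTER_CUBIC) if 0 else cv2.resize(crop,None,fx=2.8,fy=2.8,interpolation=cv2.INTER_CUBIC))
np.set_printoptions(linewidth=250)
for r in range(178,300,6): print(r,[ '%d'%(1000*t) if t==t else '-' for t in z[r,264:388:5]])
E
python3 b.py
```

```text
table z 0.0014039525686674326
floor 2893 [484.   99.1] [177.3 156.3] 45.7
rim 1341 [534.5 123.7] [299. 135.] 45.5
tips 2887 [498.4  87. ] [247.6 194.3] 45.2
deck 2872 [642.7 204.1] [297.4 305.5] 28.1
roll 308 [ 437.5 -301.7] [47.5 49.7] 0.0
roll 308 [ 472.7 -359.5] [47.6 49.6] 32.0
roll 321 [ 508.2 -418.6] [48.  49.2] 1.8
stand 2145 [ 454.6 -331.5] [ 90.7 289.6] 31.3
178 ['108', '108', '14', '130', '128', '0', '2', '0', '149', '3', '2', '1', '146', '157', '0', '2', '0', '4', '-1', '0', '3', '0', '2', '1', '-1']
184 ['126', '131', '102', '103', '2', '1', '0', '146', '138', '2', '-1', '130', '137', '147', '157', '0', '-2', '2', '0', '0', '1', '0', '0', '2', '5']
190 ['106', '106', '105', '2', '2', '152', '143', '135', '125', '116', '4', '116', '128', '132', '144', '151', '-1', '4', '0', '-2', '0', '3', '0', '0', '9']
196 ['107', '104', '106', '106', '153', '142', '134', '127', '115', '106', '66', '100', '114', '120', '135', '142', '152', '157', '1', '-1', '-3', '3', '0', '2', '3']
202 ['107', '108', '97', '153', '140', '129', '122', '112', '102', '57', '5', '29', '81', '112', '118', '1
[... 1707 characters left out ...]
274 ['3', '0', '2', '6', '3', '4', '-1', '3', '6', '155', '143', '132', '123', '102', '6', '108', '122', '132', '146', '150', '1', '1', '2', '1', '4']
280 ['-1', '3', '3', '1', '-2', '0', '2', '-1', '1', '1', '159', '146', '129', '120', '0', '123', '134', '145', '0', '4', '1', '1', '0', '4', '0']
286 ['0', '3', '2', '0', '1', '1', '3', '5', '2', '1', '1', '154', '147', '3', '3', '2', '146', '3', '0', '0', '0', '1', '1', '-2', '1']
292 ['4', '1', '1', '0', '1', '1', '-1', '1', '0', '6', '0', '0', '1', '-2', '2', '2', '0', '0', '2', '3', '0', '2', '0', '0', '6']
298 ['0', '2', '1', '2', '0', '3', '-1', '-3', '1', '0', '4', '0', '3', '1', '-1', '3', '2', '1', '2', '0', '1', '3', '0', '0', '-2']
```

View pics/crop.png

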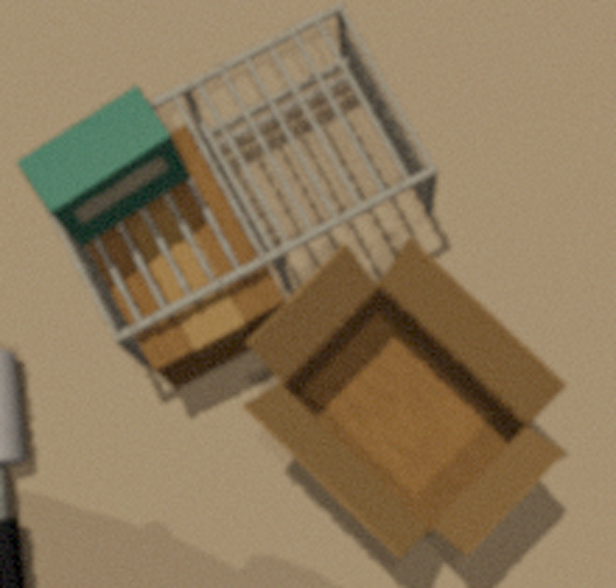

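The crop shows the carton with all flaps leaning outward, its long axis at about 45° yaw. The shelf front wire runs from (120,335) to (435,172), so the shelf is at about 27° yaw and the carton has to be turned. I'll refine the shelf pose, then move the empty carton by its inside walls.

```bash
cat >> h.py <<'E'
def go(x,y,z,ang=None):
    "rows toward world pose; ang = world angle (deg) of tool y, mod 180"
    s=st(); Rm=R.from_rotvec(s['tool_rot']).as_matrix(); ty=Rm[:,1]; a0=np.degrees(np.arctan2(ty[1],ty[0]))
    sh=rel([x,y,z]); t=0
    if ang is not None:
        dd=(ang-a0+90)%180-90; t=-dd/5
    print('tx %.0f ty %.0f tz %.0f turn %.2f | a0 %.1f q7 %.2f pos %s dist %.0f'%(*sh,t,a0,s['joint_positions'][6],s['position'].round(3),np.linalg.norm(sh)))
BY=27.5; BM=np.array([.660,.126])
def frame(o,yaw,x,y):
    c,s=np.cos(np.radians(yaw)),np.sin(np.radians(yaw)); return np.array([o[0]+c*x-s*y,o[1]+s*x+c*y])
E
cat > c.py <<'E'
from h import *
d=np.load('pics/top0.npy'); P=cloud('top',d); im=cv2.imread('pics/top0.png')
x,y,z=P[...,0],P[...,1],P[...,2]
v,u=np.mgrid[0:480,0:640]
hsv=cv2.cvtColor(im,cv2.COLOR_BGR2HSV)
# front wire: pixels near line (222,210)-(333,155)
L=np.array([222.,209]);dr=np.array([111.,-55])/np.hypot(111,55)
dist=abs((u-L[0])*dr[1]-(v-L[1])*dr[0]); al=(u-L[0])*dr[0]+(v-L[1])*dr[1]
m=(dist<5)&(al>0)&(al<124)&(z>.115)&(z<.14)
q=P[m][:,:2]; vx,vy,x0,y0=cv2.fitLine(q.astype(np.float32),cv2.DIST_HUBER,0,.001,.001).ravel()
print('front',len(q),np.degrees(np.arctan2(vy,vx)),x0,y0, q[np.argmin(q[:,1])],q[np.argmax(q[:,1])])
# right side wire
L=np.array([302.,97]);dr=np.array([32.,58])/np.hypot(32,58)
dist=abs((u-L[0])*dr[1]-(v-L[1])*dr[0]); al=(u-L[0])*dr[0]+(v-L[1])*dr[1]
m=(dist<3)&(al>2)&(al<66)&(z>.1)&(z<.14); q=P[m][:,:2]
if len(q)>10: print('right',len(q),np.degrees(np.arctan2(*cv2.fitLine(q.astype(np.float32),cv2.DIST_HUBER,0,.001,.001).ravel()[1::-1])),q.mean(0))
w=(x<.9)&(z>.120)&(z<.135)&(hsv[...,1]<70)&(u>185)&(u<345)&(v>85)&(v<225)
print('deckrect',cv2.minAreaRect((P[w][:,:2]*1000).astype(np.float32)))
c0=(.498,.087)
p=frame(c0,45.2,.02,0); go(*p,.215,135)
E
python3 c.py
```

```text
front 481 -61.69995 0.61645275 0.2064392 [0.68755291 0.0667881 ] [0.55760617 0.32392291]
right 145 27.617369 [0.7492082  0.09247863]
deckrect ((696.3993530273438, 232.72293090820312), (173.8419189453125, 306.1249084472656), 28.487560272216797)
tx -424 ty -346 tz 0 turn -13.88 | a0 65.6 q7 -0.06 pos [0.269 0.592 0.215] dist 548
```

```bash
sed -i 's/^BY=.*/BY=28.0; BM=np.array([.659,.128])/' h.py
python3 -m crank '[{"tx":-85,"ty":-69,"tz":0,"turn":-2},{"tx":-170,"ty":-138,"tz":0,"turn":-4},{"tx":-250,"ty":-200,"tz":0,"turn":-6},{"tx":-290,"ty":-240,"tz":0,"turn":-8},{"tx":-330,"ty":-270,"tz":0,"turn":-10}]' 60 20
python3 - <<'E'
from h import *
p=frame((.498,.087),45.2,.02,0); go(*p,.215,135)
E
```

```text
time: 1.62
position: [0.4053, 0.3163, 0.2158]
tool_rot: [-0.684, 3.065, 0.001]
ft_force: [0.9, 0.2, -0.4]
grip_width: 0.693
grip_force: 0.0
tx -5 ty -240 tz 1 turn -3.97 | a0 115.2 q7 1.30 pos [0.405 0.316 0.216] dist 240
```

```bash

python3 -m crank '[{"tx":0,"ty":-60,"tz":0,"turn":-2},{"tx":-3,"ty":-120,"tz":0,"turn":-4},{"tx":-5,"ty":-180,"tz":0,"turn":-4},{"tx":-5,"ty":-240,"tz":0,"turn":-4},{"tx":-5,"ty":-240,"tz":0,"turn":-4}]' 
python3 - <<'E'
from h import *
save('wrist','w1.png')
for q in ['carton','bay_mouth','shelf']:
  print(q,[(np.round(x['xyz'],3).tolist(),round(x['confidence'],2)) for x in ctrl.mark_of('wrist',q)][:3])
P=cloud('wrist',np.load('pics/w1.npy'))
m=(P[...,2]>.13)&(P[...,2]<.165)&(np.hypot(P[...,0]-.498,P[...,1]-.087)<.17); print(cv2.minAreaRect((P[m][:,:2]*1000).astype(np.float32)),m.sum())
p=frame((.498,.087),45.2,.02,0); go(*p,.065,135)
E
```

```text
time: 2.25
position: [0.5117, 0.0964, 0.2158]
tool_rot: [-1.184, 2.909, -0.004]
ft_force: [-1.1, 0.6, -0.2]
grip_width: 0.686
grip_force: 0.0
carton [([0.499, 0.087, -0.002], 0.57)]
bay_mouth []
shelf []
((491.381591796875, 91.51113891601562), (238.32876586914062, 196.0767822265625), 46.494346618652344) 24530
tx 0 ty -4 tz 150 turn -0.00 | a0 135.0 q7 2.11 pos [0.509 0.104 0.215] dist 150
```

View pics/w1.png

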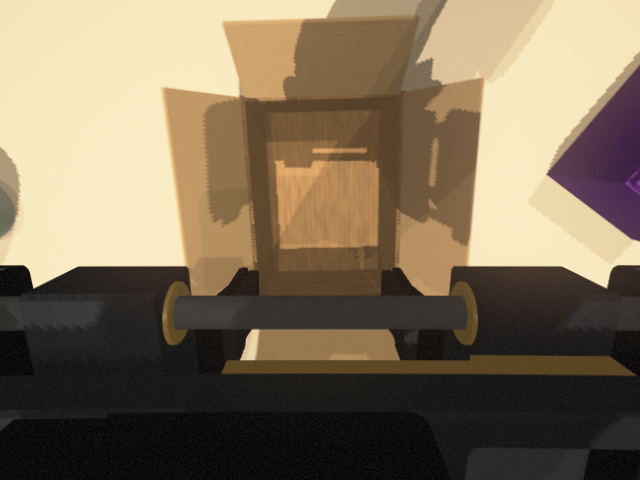

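The wrist view shows the open empty carton with its near flap at the top (320,60) and the gripper squarely above it. I'm lowering the spread fingers inside to drag and turn the carton by its walls.

```bash

python3 -m crank '[{"tx":8,"ty":-4,"tz":30},{"tx":8,"ty":-4,"tz":65},{"tx":8,"ty":-4,"tz":100},{"tx":8,"ty":-4,"tz":130},{"tx":8,"ty":-4,"tz":130}]' 76
python3 - <<'E'
from h import *
print(st()['ft_force'],st()['grip_width'])
p=frame((.498,.087),45.2,.0765,0);print(p); go(*p,.085,135)
p=frame(BM,BY,-.11+.0765,-.006);print(p);go(*p,.085,118)
E
```

```text
[-1.28686937 -0.57612994 -0.47666941] 0.6931780515162307
[0.55190452 0.14128216]
tx -56 ty -4 tz 130 turn -0.00 | a0 135.0 q7 2.11 pos [0.509 0.104 0.215] dist 142
[0.63223809 0.10697502]
tx -89 ty -85 tz 130 turn 3.40 | a0 135.0 q7 2.11 pos [0.509 0.104 0.215] dist 179$[0]: bad value
```

```bash

python3 -m crank '[{"tx":-10,"ty":-4,"tz":30,"turn":0},{"tx":-10,"ty":-4,"tz":65,"turn":0},{"tx":-10,"ty":-4,"tz":100,"turn":0},{"tx":-10,"ty":-4,"tz":130,"turn":0},{"tx":-10,"ty":-4,"tz":130,"turn":0}]' 76
python3 - <<'E'
from h import *
print(st()['ft_force'],st()['grip_width'])
p=frame((.498,.087),45.2,.0765,0);print(p); go(*p,.085,135)
p=frame(BM,BY,-.11+.0765,-.006);print(p);go(*p,.085,118)
E
```

```text
time: 3.08
position: [0.5172, 0.1082, 0.0832]
tool_rot: [1.201, -2.897, -0.001]
ft_force: [0.1, 0.6, -0.2]
grip_width: 0.869
grip_force: 0.0
[ 0.06853201  0.58138637 -0.20218768] 0.8687803707400324
[0.55190452 0.14128216]
tx -48 ty -1 tz -2 turn 0.01 | a0 135.0 q7 2.15 pos [0.517 0.108 0.083] dist 48
[0.63223809 0.10697502]
tx -80 ty -82 tz -2 turn 3.41 | a0 135.0 q7 2.15 pos [0.517 0.108 0.083] dist 115
```

```bash

python3 -m crank '[{"tx":-20,"ty":-1,"tz":-2,"turn":0},{"tx":-38,"ty":-1,"tz":-2,"turn":0},{"tx":-48,"ty":-2,"tz":-2,"turn":0},{"tx":-54,"ty":-16,"tz":-2,"turn":0.6},{"tx":-60,"ty":-30,"tz":-2,"turn":1.2}]'
python3 -m crank '[{"tx":-6,"ty":-12,"tz":0,"turn":0.5},{"tx":-12,"ty":-24,"tz":0,"turn":1},{"tx":-18,"ty":-36,"tz":0,"turn":1.5},{"tx":-24,"ty":-46,"tz":0,"turn":2.0},{"tx":-24,"ty":-46,"tz":0,"turn":2.2}]'
python3 - <<'E'
from h import *
p=frame(BM,BY,-.11+.0765,-.006);go(*p,.085,118)
save('top','t2.png')
for c in ['top','side']:
  ctrl.get_image(c)
  print([(np.round(x['xyz'],3).tolist(),round(x['confidence'],2)) for x in ctrl.mark_of(c,'carton')][:3])
E
```

```text
time: 3.7
position: [0.5841, 0.1274, 0.0874]
tool_rot: [1.039, -2.965, -0.0]
ft_force: [-1.4, 0.8, 0.9]
grip_width: 0.874
grip_force: 1.1
time: 4.32
position: [0.6325, 0.106, 0.0875]
tool_rot: [-0.752, 3.049, -0.002]
ft_force: [-0.3, 0.1, 0.9]
grip_width: 0.874
grip_force: 0.2
tx -0 ty 1 tz 2 turn -0.06 | a0 117.7 q7 1.95 pos [0.633 0.106 0.088] dist 3
[([0.156, -0.313, -0.004], 0.9), ([0.22, 0.29, -0.0], 0.86), ([0.508, 0.643, 0.0], 0.55)]
[([0.216, 0.287, 0.002], 0.87), ([0.563, 0.081, 0.0], 0.59), ([0.505, 0.645, -0.005], 0.56)]
```

```bash

python3 -m crank '[{"tx":6,"ty":3,"tz":-30,"turn":0},{"tx":6,"ty":3,"tz":-80,"turn":0},{"tx":6,"ty":3,"tz":-130,"turn":0},{"tx":6,"ty":3,"tz":-135,"turn":0},{"tx":6,"ty":3,"tz":-135,"turn":0}]' 87
python3 - <<'E'
from h import *
for p in [(.4375,-.3017),(.4727,-.3595),(.5082,-.4186)]: go(*p,.22,31.3)
E
```

```text
time: 5.2
position: [0.6243, 0.1073, 0.2227]
tool_rot: [-0.757, 3.048, 0.0]
ft_force: [-0.7, -0.1, -1.0]
grip_width: 0.998
grip_force: 0.0
tx 356 ty -274 tz 2 turn 17.32 | a0 117.9 q7 1.92 pos [0.624 0.107 0.223] dist 450
tx 352 ty -342 tz 2 turn 17.32 | a0 117.9 q7 1.92 pos [0.624 0.107 0.223] dist 491
tx 349 ty -410 tz 2 turn 17.32 | a0 117.9 q7 1.92 pos [0.624 0.107 0.223] dist 539
```

```bash

python3 -m crank '[{"tx":48,"ty":-37,"tz":0,"turn":2},{"tx":95,"ty":-74,"tz":0,"turn":4},{"tx":142,"ty":-110,"tz":0,"turn":6},{"tx":190,"ty":-146,"tz":0,"turn":8},{"tx":237,"ty":-183,"tz":0,"turn":10}]'
python3 -m crank '[{"tx":47,"ty":115,"tz":0,"turn":2},{"tx":0,"ty":0,"tz":0,"turn":2},{"tx":0,"ty":0,"tz":0,"turn":4},{"tx":0,"ty":0,"tz":0,"turn":6},{"tx":0,"ty":0,"tz":0,"turn":7.3}]'
python3 - <<'E'
from h import *
go(.4375,-.3017,.20,31.3)
E
```

```text
time: 5.82
position: [0.4983, -0.1666, 0.2206]
tool_rot: [-0.611, -3.079, -0.0]
ft_force: [1.3, -0.6, -0.5]
grip_width: 0.996
grip_force: 0.0
time: 6.45
position: [0.4992, -0.1652, 0.2204]
tool_rot: [-1.543, -2.733, 0.002]
ft_force: [-0.6, 0.2, -0.1]
grip_width: 1.0
grip_force: 0.0
tx -85 ty -123 tz 21 turn -0.04 | a0 31.1 q7 0.84 pos [ 0.499 -0.165  0.22 ] dist 151
```

```bash

python3 -m crank '[{"tx":-30,"ty":-43,"tz":5,"turn":0},{"tx":-60,"ty":-86,"tz":10,"turn":0},{"tx":-85,"ty":-123,"tz":21,"turn":0},{"tx":-85,"ty":-123,"tz":21,"turn":0}]'
cat > m.py <<'E'
from h import *
def carton(cm='top',g=(.562,.076),verbose=1):
    im,d=ctrl.get_image(cm); P=cloud(cm,d)
    hsv=cv2.cvtColor(im[:,:,::-1].copy(),cv2.COLOR_BGR2HSV)
    z=P[...,2]; rel_=P[...,:2]-np.array(g)
    c,s=np.cos(np.radians(BY)),np.sin(np.radians(BY)); lx=rel_[...,0]*c+rel_[...,1]*s; ly=-rel_[...,0]*s+rel_[...,1]*c
    m=(z>.132)&(z<.175)&(abs(lx)<.16)&(abs(ly)<.14)&(hsv[...,1]>80)
    out={}
    r=cv2.minAreaRect((P[m][:,:2]*1000).astype(np.float32)); 
    a=r[2]; a=a-90*round((a-BY)/90)
    bc=frame((0,0),-BY,*(np.array(r[0])/1000-BM))
    print('tips n',m.sum(),np.round(r[0],1),np.round(r[1],1),'yaw',round(a,1),'in bay',bc.round(4))
    return P,hsv
if __name__=='__main__':
    carton()
    print([(np.round(x['xyz'],3).tolist(),round(x['confidence'],2)) for x in ctrl.mark_of('top','carton')][:4])
E
python3 m.py
python3 - <<'E'
from h import *
im,d=save('wrist','w3.png');P=cloud('wrist',d)
print([(np.round(x['xyz'],3).tolist(),round(x['confidence'],2)) for x in ctrl.mark_of('wrist','roll1')][:4])
im,d=save('top','t3.png'); P=cloud('top',d)
print([(np.round(x['xyz'],3).tolist(),round(x['confidence'],2)) for x in ctrl.mark_of('top','roll1')][:4])
for p in [(.4375,-.3017),(.4727,-.3595),(.5082,-.4186)]:
  m=(np.hypot(P[...,0]-p[0],P[...,1]-p[1])<.032)&(P[...,2]>.097)&(P[...,2]<.113)
  if m.sum()>20: print(m.sum(),cv2.minEnclosingCircle((P[m][:,:2]*1000).astype(np.float32)))
  go(*p,.10,31.3)
E
```

```text
time: 6.95
position: [0.4356, -0.3052, 0.1992]
tool_rot: [-1.547, -2.73, 0.003]
ft_force: [-0.2, 1.3, -0.2]
grip_width: 1.004
grip_force: 0.0
tips n 2294 [560.5  80. ] [243.  195.2] yaw 28.2 in bay [-0.1095  0.0039]
[([0.565, 0.085, -0.002], 0.77), ([0.156, -0.313, -0.002], 0.7), ([0.507, 0.646, -0.003], 0.69), ([0.216, 0.29, -0.002], 0.67)]
[([0.474, -0.362, 0.015], 0.94), ([0.438, -0.304, 0.011], 0.68), ([0.507, -0.418, 0.013], 0.66)]
[([0.509, -0.422, 0.012], 0.73), ([0.434, -0.308, 0.012], 0.72), ([0.47, -0.361, 0.014], 0.51)]
315 ((437.671630859375, -301.7610168457031), 25.106285095214844)
tx 1 ty -3 tz 101 turn 0.04 | a0 31.5 q7 1.16 pos [ 0.44  -0.301  0.201] dist 101
92 ((473.54144287109375, -359.114990234375), 25.214982986450195)
tx -67 ty -3 tz 101 turn 0.04 | a0 31.5 q7 1.16 pos [ 0.44  -0.301  0.201] dist 121
55 ((514.173095703125, -414.85260009765625), 23.3909912109375)
tx -136 ty -4 tz 101 turn 0.04 | a0 31.5 q7 1.16 pos [ 0.44  -0.301  0.201] dist 170
```

View pics/t3.png

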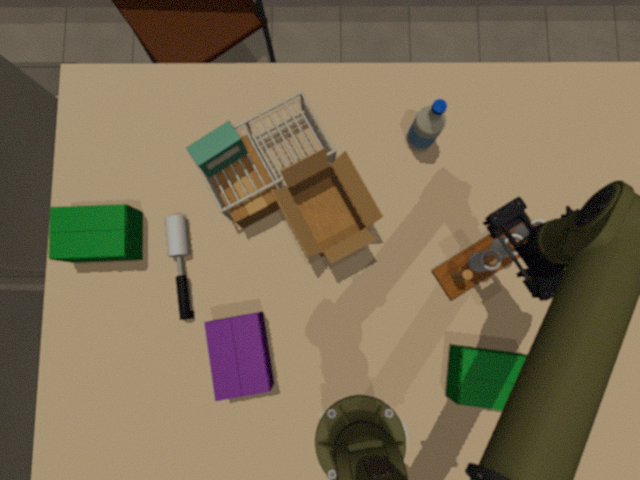

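View pics/w3.png

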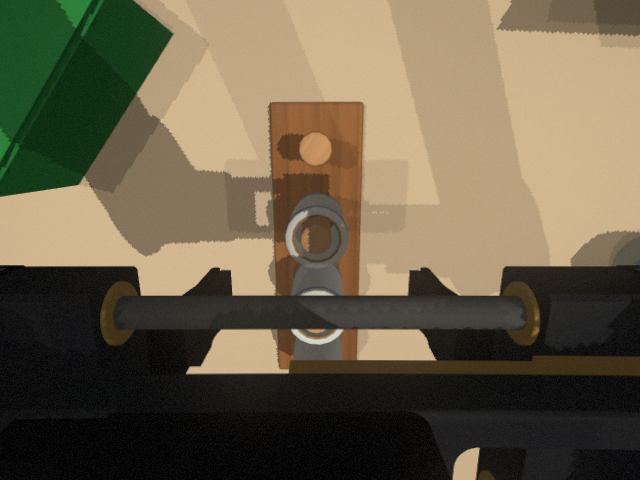

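The top view shows the carton now square with the shelf and in front of its right bay. The gripper is over the first roll next to the empty dowel. I'm descending and gripping it.

```bash

python3 -m crank '[{"tx":1,"ty":-2,"tz":35,"turn":0},{"tx":1,"ty":-2,"tz":70,"turn":0},{"tx":1,"ty":-2,"tz":102,"turn":0},{"tx":1,"ty":-2,"tz":103,"turn":0}]'
python3 -m crank '[{"tx":0,"ty":0,"tz":0,"turn":0},{"tx":0,"ty":0,"tz":0,"turn":0},{"tx":0,"ty":0,"tz":0,"turn":0},{"tx":0,"ty":0,"tz":0,"turn":0}]' 40 20
python3 -m crank '[{"tx":0,"ty":0,"tz":-30,"turn":0},{"tx":0,"ty":0,"tz":-70,"turn":0},{"tx":0,"ty":0,"tz":-115,"turn":0},{"tx":0,"ty":0,"tz":-150,"turn":0},{"tx":0,"ty":0,"tz":-185,"turn":0}]'
cat > t.py <<'E'
import sys
from h import *
C=(.5605,.080);CY=28.2
p=frame(C,CY,float(sys.argv[1]),0); print(p); go(*p,.285,CY+90)
E
python3 t.py -.056
```

```text
time: 7.75
position: [0.4362, -0.3005, 0.0964]
tool_rot: [-1.534, -2.736, 0.001]
ft_force: [-0.3, -0.1, -0.3]
grip_width: 0.999
grip_force: 0.0
time: 8.25
position: [0.4377, -0.3025, 0.099]
tool_rot: [1.538, 2.738, 0.001]
ft_force: [-0.2, -0.4, -0.0]
grip_width: 0.63
grip_force: 0.0
time: 8.88
position: [0.4372, -0.3024, 0.285]
tool_rot: [1.538, 2.738, 0.001]
ft_force: [-0.3, -0.1, -0.3]
grip_width: 0.462
grip_force: 0.0
[0.51114701 0.05353716]
tx 266 ty 248 tz 0 turn -17.37 | a0 31.3 q7 1.13 pos [ 0.437 -0.302  0.285] dist 364
```

The fingers hadn't closed before the lift, since they are slower than I allowed for. I'll check the roll and retry.

```bash

python3 -m crank '[{"tx":0,"ty":0,"tz":0,"turn":0},{"tx":0,"ty":0,"tz":0,"turn":0},{"tx":0,"ty":0,"tz":0,"turn":0},{"tx":0,"ty":0,"tz":0,"turn":0},{"tx":0,"ty":0,"tz":0,"turn":0}]' 72 25
python3 - <<'E'
from h import *
for c in ['wrist','side']:
  im,d=ctrl.get_image(c)
  print([(np.round(x['xyz'],3).tolist(),round(x['confidence'],2)) for x in ctrl.mark_of(c,'roll1')][:4])
im,d=ctrl.get_image('top');P=cloud('top',d)
for p in [(.4375,-.3017),(.4727,-.3595),(.5082,-.4186)]:
  m=(np.hypot(P[...,0]-p[0],P[...,1]-p[1])<.032)&(P[...,2]>.097)&(P[...,2]<.113)
  if m.sum()>20: print(m.sum(),cv2.minEnclosingCircle((P[m][:,:2]*1000).astype(np.float32)))
go(.4378,-.3018,.097,31.3)
E
```

```text
time: 9.5
position: [0.4371, -0.3022, 0.283]
tool_rot: [-1.538, -2.739, 0.0]
ft_force: [0.5, -0.1, 0.4]
grip_width: 0.819
grip_force: 0.0
[([0.436, -0.305, 0.014], 0.94), ([0.473, -0.36, 0.011], 0.92)]
[([0.435, -0.305, 0.009], 0.7), ([0.505, -0.421, 0.011], 0.67), ([0.477, -0.366, 0.012], 0.65)]
312 ((437.4039611816406, -302.41766357421875), 25.34702491760254)
284 ((472.5042724609375, -359.6138000488281), 25.060327529907227)
133 ((509.1739501953125, -426.406494140625), 19.959897994995117)
tx 0 ty 1 tz 186 turn 0.01 | a0 31.4 q7 1.13 pos [ 0.437 -0.302  0.283] dist 186
```

```bash

python3 -m crank '[{"tx":0,"ty":0,"tz":55,"turn":0},{"tx":0,"ty":0,"tz":110,"turn":0},{"tx":0,"ty":0,"tz":160,"turn":0},{"tx":0,"ty":0,"tz":188,"turn":0},{"tx":0,"ty":0,"tz":188,"turn":0}]'
python3 -m crank '[{"tx":0,"ty":0,"tz":0,"turn":0},{"tx":0,"ty":0,"tz":0,"turn":0},{"tx":0,"ty":0,"tz":0,"turn":0},{"tx":0,"ty":0,"tz":0,"turn":0},{"tx":0,"ty":0,"tz":0,"turn":0}]' 40 25
python3 -m crank '[{"tx":0,"ty":0,"tz":0,"turn":0},{"tx":0,"ty":0,"tz":-20,"turn":0},{"tx":0,"ty":0,"tz":-80,"turn":0},{"tx":0,"ty":0,"tz":-140,"turn":0},{"tx":0,"ty":0,"tz":-188,"turn":0}]'
python3 t.py -.056
```

```text
time: 10.38
position: [0.4357, -0.3014, 0.0935]
tool_rot: [-1.536, -2.735, 0.002]
ft_force: [-0.6, -0.6, 0.8]
grip_width: 0.825
grip_force: 0.0
time: 11.0
position: [0.4379, -0.3036, 0.0972]
tool_rot: [1.538, 2.737, -0.001]
ft_force: [-1.7, -0.7, 7.2]
grip_width: 0.468
grip_force: 5.1
time: 11.62
position: [0.4375, -0.3027, 0.2865]
tool_rot: [1.537, 2.736, 0.002]
ft_force: [0.4, -0.9, 0.3]
grip_width: 0.458
grip_force: 0.0
[0.51114701 0.05353716]
tx 266 ty 248 tz 2 turn -17.37 | a0 31.3 q7 1.13 pos [ 0.438 -0.303  0.287] dist 364
```

```bash

python3 - <<'E'
from h import *
im,d=ctrl.get_image('wrist'); P=cloud('wrist',d)
K,D,o,Rm=cam('wrist'); s=st(); T=R.from_rotvec(s['tool_rot']).as_matrix()
print('cam in tool',T.T@(o-s['position']),'axis',T.T@Rm[:,2])
im=im[:,:,::-1].copy()
def pr(p,col):
    q=cv2.projectPoints((Rm.T@(np.array(p)-o)).reshape(1,3),np.zeros(3),np.zeros(3),K,D)[0].ravel(); print(p,q)
    if abs(q).max()<2000: cv2.circle(im,tuple(int(t) for t in q),6,col,2)
for p in [(.4375,-.3025,.104),(.4725,-.3595,.104),(.508,-.4186,.104)]: pr(p,(0,0,255))
pr(s['position'],(255,0,0)); pr(s['position']+T[:,2]*.019,(0,255,0))
for p in [(.4375,-.3025),(.4727,-.3595)]:
  m=(np.hypot(P[...,0]-p[0],P[...,1]-p[1])<.032)&(P[...,2]>.09)&(P[...,2]<.12)
  if m.sum()>20: print(m.sum(),P[m].mean(0),cv2.minEnclosingCircle((P[m][:,:2]*1000).astype(np.float32)))
cv2.imwrite('pics/w4.png',im)
im,d=ctrl.get_image('top');P=cloud('top',d)
m=(np.hypot(P[...,0]-.4375,P[...,1]+.302)<.05)&(P[...,2]>.05)&(P[...,2]<.113); print(cv2.minEnclosingCircle((P[m][:,:2]*1000).astype(np.float32)),np.nanmax(P[m][:,2]))
E
```

```text
cam in tool [ 0.06919746  0.00045847 -0.16693733] axis [-2.49252255e-01  4.18271889e-04  9.68438505e-01]
(0.4375, -0.3025, 0.104) [316.55537251 211.7972933 ]
(0.4725, -0.3595, 0.104) [316.88352747 273.25316183]
(0.508, -0.4186, 0.104) [316.58857565 331.10660571]
[ 0.43988966 -0.30427072  0.29256562] [318.59663561 287.17767913]
[ 0.44010606 -0.30434116  0.27356699] [318.68735244 274.04457145]
1624 [ 0.43998997 -0.30365272  0.10687431] ((440.4996643066406, -304.1070556640625), 25.073333740234375)
1577 [ 0.47383739 -0.35982746  0.10608539] ((475.66741943359375, -362.5572204589844), 25.009328842163086)
((444.3944396972656, -311.9548645019531), 38.22816848754883) 0.11253338767522325
```

View pics/w4.png

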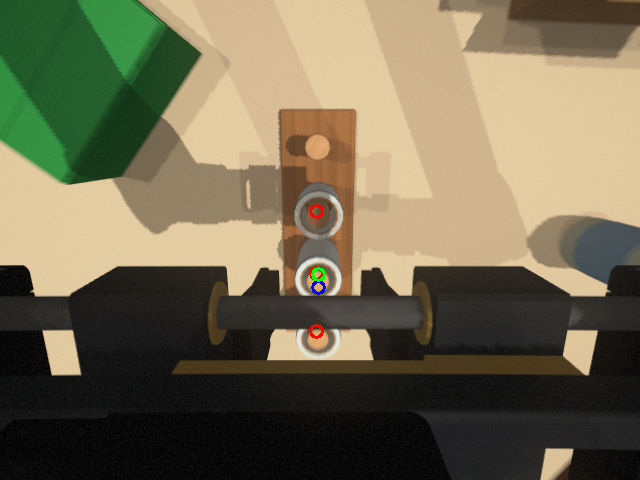

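The projected points match the picture: roll 1 at (317,212) and roll 2 at (317,275). So position isn't the fault. I'll grasp deeper and watch the closing step by step.

```bash

python3 -m crank '[{"tx":-1,"ty":0,"tz":0,"turn":0},{"tx":-1,"ty":0,"tz":0,"turn":0},{"tx":-1,"ty":0,"tz":30,"turn":0},{"tx":-1,"ty":0,"tz":85,"turn":0},{"tx":-1,"ty":0,"tz":130,"turn":0}]' 75 25
python3 -m crank '[{"tx":0,"ty":0,"tz":40,"turn":0},{"tx":0,"ty":0,"tz":78,"turn":0},{"tx":0,"ty":0,"tz":78,"turn":0}]'
python3 -m crank '[{"tx":0,"ty":0,"tz":0,"turn":0},{"tx":0,"ty":0,"tz":0,"turn":0},{"tx":0,"ty":0,"tz":0,"turn":0}]' 46 25
python3 -m crank '[{"tx":0,"ty":0,"tz":0,"turn":0}]'
python3 -m crank '[{"tx":0,"ty":0,"tz":0,"turn":0}]'
python3 -m crank '[{"tx":0,"ty":0,"tz":0,"turn":0}]'
python3 - <<'E'
from h import *
im,d=save('wrist','w5.png'); print(st()['position'],st()['ft_force'],st()['torque'],st()['grip_width'],st()['grip_force'])
E
```

```text
time: 12.35
position: [0.4366, -0.3023, 0.1503]
tool_rot: [-1.537, -2.737, 0.0]
ft_force: [1.3, 0.3, 0.5]
grip_width: 0.849
grip_force: 0.0
time: 12.72
position: [0.4345, -0.3015, 0.0718]
tool_rot: [-1.535, -2.731, 0.003]
ft_force: [0.7, 0.4, -0.3]
grip_width: 0.864
grip_force: 0.0
time: 13.1
position: [0.4388, -0.3036, 0.0767]
tool_rot: [1.537, 2.737, 0.001]
ft_force: [-0.3, -0.6, -0.6]
grip_width: 0.604
grip_force: 0.0
time: 13.22
position: [0.4383, -0.3035, 0.0763]
tool_rot: [1.537, 2.738, 0.0]
ft_force: [-0.6, -0.4, 3.3]
grip_width: 0.559
grip_force: 25.0
time: 13.35
position: [0.4383, -0.3036, 0.0763]
tool_rot: [1.538, 2.738, 0.0]
ft_force: [-0.5, -0.4, 5.5]
grip_width: 0.561
grip_force: 25.0
time: 13.48
position: [0.4384, -0.3037, 0.0763]
tool_rot: [1.538, 2.738, 0.0]
ft_force: [-1.2, -0.4, 6.8]
grip_width: 0.555
grip_force: 25.0
[ 0.438358   -0.30364799  0.07626728] [-0.9016278   0.34930053  6.2604639 ] [0.04786264 0.2117525  0.00038393] 0.5573138484266048 24.989393781870604
```

View pics/w5.png

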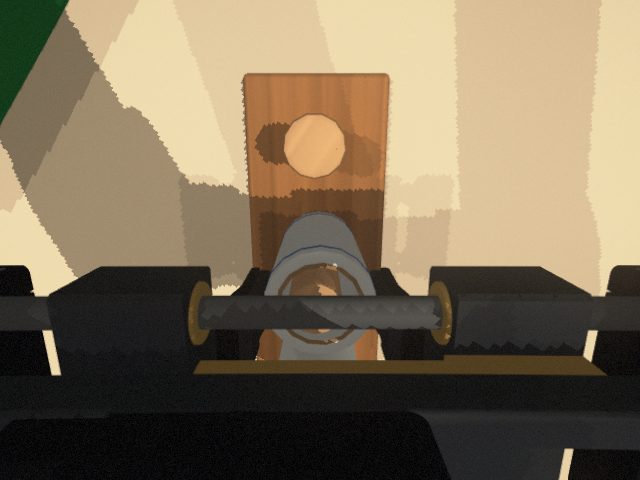

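The wrist view shows the roll at (320,300) firmly between the pads, at 25 N and about 50 mm. The earlier grip was just too close to the rim. Lifting and carrying it.

```bash

python3 -m crank '[{"tx":0,"ty":0,"tz":-25,"turn":0},{"tx":0,"ty":0,"tz":-70,"turn":0},{"tx":0,"ty":0,"tz":-120,"turn":0},{"tx":0,"ty":0,"tz":-165,"turn":0},{"tx":0,"ty":0,"tz":-185,"turn":0}]'
sed -i 's/\.285,CY/.26,CY/' t.py; python3 t.py -.056
```

```text
time: 14.15
position: [0.4386, -0.3036, 0.2629]
tool_rot: [1.537, 2.736, 0.002]
ft_force: [0.3, -0.9, -1.2]
grip_width: 0.558
grip_force: 25.0
[0.51114701 0.05353716]
tx 267 ty 248 tz 3 turn -17.37 | a0 31.4 q7 1.14 pos [ 0.439 -0.304  0.263] dist 364
```

```bash

python3 -m crank '[{"tx":30,"ty":28,"tz":0,"turn":-1.9},{"tx":60,"ty":56,"tz":0,"turn":-3.8},{"tx":90,"ty":84,"tz":0,"turn":-5.7},{"tx":120,"ty":112,"tz":0,"turn":-7.6},{"tx":150,"ty":140,"tz":0,"turn":-9.5}]'
python3 t.py -.056
```

```text
time: 14.78
position: [0.4791, -0.1008, 0.26]
tool_rot: [-0.296, -3.127, -0.0]
ft_force: [0.4, -0.1, -0.9]
grip_width: 0.558
grip_force: 25.0
[0.51114701 0.05353716]
tx -2 ty 158 tz 0 turn -7.80 | a0 79.2 q7 1.51 pos [ 0.479 -0.101  0.26 ] dist 158
```

```bash

python3 -m crank '[{"tx":0,"ty":38,"tz":0,"turn":-2},{"tx":0,"ty":78,"tz":0,"turn":-4},{"tx":-1,"ty":118,"tz":0,"turn":-6},{"tx":-2,"ty":158,"tz":0,"turn":-7.8},{"tx":-2,"ty":158,"tz":0,"turn":-7.8}]'
cat > k.py <<'E'
import m
from h import *
m.carton()
for c in ['top','side']:
  ctrl.get_image(c); print(c,[(np.round(x['xyz'],3).tolist(),round(x['confidence'],2)) for x in ctrl.mark_of(c,'carton')][:4])
E
python3 t.py -.056; python3 k.py
```

```text
time: 15.4
position: [0.5114, 0.0567, 0.2594]
tool_rot: [0.767, -3.045, -0.001]
ft_force: [1.4, -0.7, -0.8]
grip_width: 0.558
grip_force: 25.0
[0.51114701 0.05353716]
tx 2 ty -3 tz -1 turn 0.01 | a0 118.3 q7 1.91 pos [0.511 0.057 0.259] dist 3
tips n 752 [541.5 140.3] [253.8 108. ] yaw 12.5 in bay [-0.098   0.0661]
top [([0.564, 0.083, -0.0], 0.88), ([0.156, -0.313, -0.001], 0.87), ([0.506, 0.648, -0.001], 0.81), ([0.218, 0.292, -0.002], 0.63)]
side [([0.506, 0.639, -0.004], 0.64), ([0.214, 0.288, 0.003], 0.63), ([0.561, 0.077, 0.001], 0.58)]
```

```bash

python3 -m crank '[{"tx":2,"ty":-3,"tz":45,"turn":0},{"tx":2,"ty":-3,"tz":90,"turn":0},{"tx":2,"ty":-3,"tz":130,"turn":0},{"tx":2,"ty":-3,"tz":160,"turn":0},{"tx":2,"ty":-3,"tz":180,"turn":0}]'
python3 -m crank '[{"tx":0,"ty":0,"tz":0,"turn":0},{"tx":0,"ty":0,"tz":0,"turn":0},{"tx":0,"ty":0,"tz":0,"turn":0}]' 62
python3 -m crank '[{"tx":0,"ty":0,"tz":-25,"turn":0},{"tx":0,"ty":0,"tz":-80,"turn":0},{"tx":0,"ty":0,"tz":-130,"turn":0},{"tx":0,"ty":0,"tz":-180,"turn":0},{"tx":0,"ty":0,"tz":-180,"turn":0}]'
python3 - <<'E'
from h import *
go(.4727,-.3595,.24,31.3)
im,d=save('wrist','w6.png');
print([(np.round(x['xyz'],3).tolist(),round(x['confidence'],2)) for x in ctrl.mark_of('wrist','roll1')][:4])
print([(np.round(x['xyz'],3).tolist(),round(x['confidence'],2)) for x in ctrl.mark_of('wrist','carton')][:4])
E
```

```text
time: 16.27
position: [0.512, 0.0481, 0.0797]
tool_rot: [-0.753, 3.049, 0.0]
ft_force: [1.5, 0.3, 0.3]
grip_width: 0.562
grip_force: 25.0
time: 16.65
position: [0.5123, 0.0487, 0.0817]
tool_rot: [-0.755, 3.047, 0.0]
ft_force: [0.7, -0.0, 0.9]
grip_width: 0.706
grip_force: 0.0
time: 17.27
position: [0.5141, 0.0489, 0.2659]
tool_rot: [-0.753, 3.04, 0.001]
ft_force: [0.7, 0.2, -0.2]
grip_width: 0.709
grip_force: 0.0
tx 228 ty -342 tz 24 turn 17.31 | a0 117.8 q7 1.91 pos [0.514 0.049 0.266] dist 411
[([0.513, 0.048, 0.002], 0.95)]
[([0.218, 0.287, -0.001], 0.92), ([0.567, 0.084, -0.002], 0.78)]
```

View pics/w6.png

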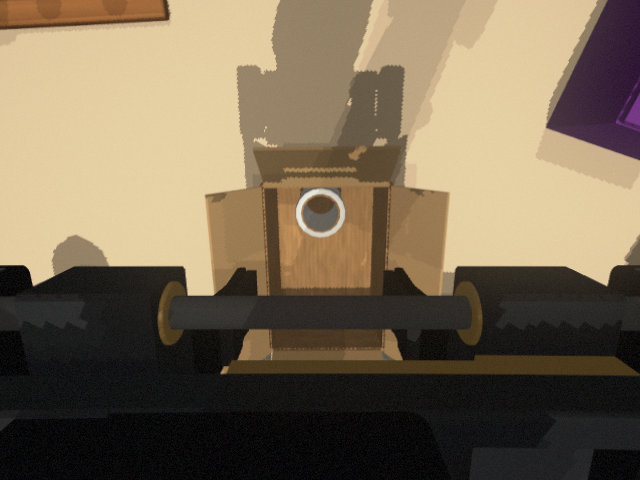

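Roll 1 stands upright in the near end of the carton at (320,212). On to the second roll.

```bash

python3 -m crank '[{"tx":28,"ty":-42,"tz":0,"turn":2},{"tx":58,"ty":-86,"tz":0,"turn":4},{"tx":87,"ty":-130,"tz":0,"turn":6},{"tx":115,"ty":-173,"tz":0,"turn":8},{"tx":143,"ty":-215,"tz":0,"turn":10}]' 75
python3 - <<'E'
from h import *
go(.4735,-.3600,.20,31.3)
E
```

```text
time: 18.05
position: [0.4843, -0.2094, 0.259]
tool_rot: [-0.612, -3.079, -0.0]
ft_force: [0.9, -0.5, -1.3]
grip_width: 0.863
grip_force: 0.0
tx -48 ty -143 tz 59 turn 7.25 | a0 67.5 q7 1.56 pos [ 0.484 -0.209  0.259] dist 162
```

```bash

python3 -m crank '[{"tx":-12,"ty":-36,"tz":0,"turn":2},{"tx":-24,"ty":-72,"tz":15,"turn":4},{"tx":-36,"ty":-108,"tz":35,"turn":6},{"tx":-48,"ty":-143,"tz":59,"turn":7.2},{"tx":-48,"ty":-143,"tz":59,"turn":7.2}]'
cat > r.py <<'E'
import sys
from h import *
p=np.array([float(sys.argv[1]),float(sys.argv[2])])
im,d=ctrl.get_image('wrist');P=cloud('wrist',d)
print([(np.round(x['xyz'],3).tolist(),round(x['confidence'],2)) for x in ctrl.mark_of('wrist','roll1')][:4])
m=(np.hypot(P[...,0]-p[0],P[...,1]-p[1])<.034)&(P[...,2]>.09)&(P[...,2]<.12)
print(m.sum(),cv2.minEnclosingCircle((P[m][:,:2]*1000).astype(np.float32)) if m.any() else '')
go(*p,.082,31.3)
E
python3 r.py .4735 -.3600; python3 k.py
```

```text
time: 18.68
position: [0.4724, -0.3606, 0.1979]
tool_rot: [-1.532, -2.736, 0.005]
ft_force: [0.2, 0.3, 0.3]
grip_width: 0.865
grip_force: 0.0
[([0.475, -0.363, 0.013], 0.77), ([0.506, -0.42, 0.012], 0.6)]
2722 ((473.89459228515625, -358.8869934082031), 25.11206817626953)
tx -1 ty -3 tz 118 turn 0.11 | a0 31.9 q7 1.33 pos [ 0.475 -0.358  0.2  ] dist 118
tips n 2297 [557.2  87.2] [250.5 222.5] yaw 33.3 in bay [-0.1091  0.0118]
top [([0.158, -0.313, -0.002], 0.89), ([0.505, 0.645, -0.0], 0.85), ([0.563, 0.088, 0.002], 0.81), ([0.22, 0.289, -0.001], 0.68)]
side [([0.56, 0.082, 0.0], 0.71), ([0.507, 0.641, -0.003], 0.68), ([0.215, 0.288, 0.003], 0.65)]
```

```bash

python3 -m crank '[{"tx":0,"ty":-2,"tz":40,"turn":0},{"tx":0,"ty":-2,"tz":85,"turn":0},{"tx":0,"ty":-2,"tz":118,"turn":0},{"tx":0,"ty":-2,"tz":119,"turn":0},{"tx":0,"ty":-2,"tz":119,"turn":0}]' 
python3 -m crank '[{"tx":0,"ty":0,"tz":0,"turn":0},{"tx":0,"ty":0,"tz":0,"turn":0},{"tx":0,"ty":0,"tz":0,"turn":0},{"tx":0,"ty":0,"tz":0,"turn":0},{"tx":0,"ty":0,"tz":0,"turn":0}]' 46 25
python3 -m crank '[{"tx":0,"ty":0,"tz":-25,"turn":0},{"tx":0,"ty":0,"tz":-70,"turn":0},{"tx":0,"ty":0,"tz":-120,"turn":0},{"tx":0,"ty":0,"tz":-165,"turn":0},{"tx":0,"ty":0,"tz":-180,"turn":0}]'
python3 t.py 0; python3 k.py; cp pics/t3.png /tmp; python3 - <<'E'
from h import *
im,d=ctrl.get_image('top'); cv2.imwrite('pics/crop2.png',cv2.resize(im[90:300,180:400,::-1],None,fx=2.8,fy=2.8,interpolation=cv2.INTER_CUBIC)); np.save('pics/t5.npy',d)
E
```

```text
time: 19.65
position: [0.4754, -0.3601, 0.084]
tool_rot: [1.524, 2.744, 0.0]
ft_force: [-1.1, -0.2, 0.1]
grip_width: 0.863
grip_force: 0.0
time: 20.27
position: [0.4745, -0.3601, 0.0829]
tool_rot: [1.526, 2.745, -0.0]
ft_force: [-0.3, -0.0, 2.6]
grip_width: 0.561
grip_force: 25.0
time: 20.9
position: [0.4752, -0.3605, 0.265]
tool_rot: [1.524, 2.742, 0.001]
ft_force: [-0.1, -0.7, -1.8]
grip_width: 0.571
grip_force: 25.0
[0.5605 0.08  ]
tx 329 ty 305 tz 5 turn -17.27 | a0 31.9 q7 1.31 pos [ 0.475 -0.36   0.265] dist 449
tips n 2291 [560.6  80.3] [241.2 195.5] yaw 28.5 in bay [-0.1093  0.0041]
top [([0.506, 0.646, -0.002], 0.89), ([0.218, 0.291, 0.002], 0.87), ([0.158, -0.312, -0.002], 0.8), ([0.563, 0.086, 0.003], 0.73)]
side [([0.509, 0.639, 0.0], 0.95), ([0.215, 0.288, 0.003], 0.87), ([0.561, 0.078, 0.002], 0.61), ([0.77, -0.164, 0.0], 0.41)]
```

View pics/crop2.png

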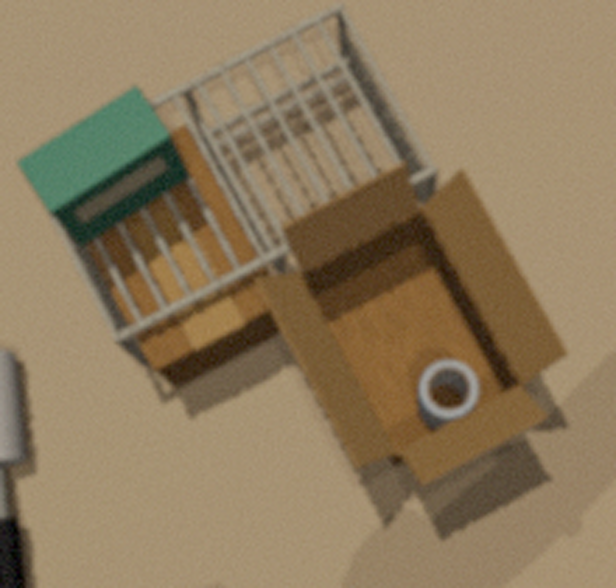

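The crop shows the carton still square, with roll 1 standing at (448,390). Carrying roll 2 over.

```bash

python3 -m crank '[{"tx":36,"ty":33,"tz":0,"turn":-1.9},{"tx":72,"ty":66,"tz":0,"turn":-3.8},{"tx":108,"ty":99,"tz":0,"turn":-5.7},{"tx":144,"ty":132,"tz":0,"turn":-7.6},{"tx":180,"ty":165,"tz":0,"turn":-9.5}]'
python3 t.py 0.00
```

```text
time: 21.82
position: [0.5189, -0.1179, 0.261]
tool_rot: [-0.282, -3.127, 0.0]
ft_force: [0.0, 1.2, -1.2]
grip_width: 0.567
grip_force: 24.9
[0.5605 0.08  ]
tx -6 ty 202 tz 1 turn -7.70 | a0 79.7 q7 1.59 pos [ 0.519 -0.118  0.261] dist 202
```

```bash

python3 -m crank '[{"tx":-1,"ty":46,"tz":0,"turn":-2},{"tx":-3,"ty":100,"tz":0,"turn":-4},{"tx":-5,"ty":155,"tz":0,"turn":-6},{"tx":-6,"ty":202,"tz":0,"turn":-7.7},{"tx":-6,"ty":202,"tz":0,"turn":-7.7}]'
python3 t.py 0.00
```

```text
time: 22.45
position: [0.5618, 0.0834, 0.2599]
tool_rot: [0.769, -3.042, -0.002]
ft_force: [-0.2, 0.1, -1.1]
grip_width: 0.565
grip_force: 25.0
[0.5605 0.08  ]
tx 3 ty -2 tz -0 turn 0.04 | a0 118.4 q7 1.92 pos [0.562 0.083 0.26 ] dist 4
```

```bash

python3 -m crank '[{"tx":2,"ty":-3,"tz":45,"turn":0},{"tx":2,"ty":-3,"tz":90,"turn":0},{"tx":2,"ty":-3,"tz":130,"turn":0},{"tx":2,"ty":-3,"tz":160,"turn":0},{"tx":2,"ty":-3,"tz":177,"turn":0}]'
python3 -m crank '[{"tx":0,"ty":0,"tz":0,"turn":0},{"tx":0,"ty":0,"tz":0,"turn":0},{"tx":0,"ty":0,"tz":0,"turn":0}]' 62
python3 -m crank '[{"tx":0,"ty":0,"tz":-25,"turn":0},{"tx":0,"ty":0,"tz":-80,"turn":0},{"tx":0,"ty":0,"tz":-130,"turn":0},{"tx":0,"ty":0,"tz":-177,"turn":0},{"tx":0,"ty":0,"tz":-177,"turn":0}]'
python3 - <<'E'
from h import *
go(.508,-.4186,.25,31.3)
im,d=save('wrist','w7.png');
print([(np.round(x['xyz'],3).tolist(),round(x['confidence'],2)) for x in ctrl.mark_of('wrist','roll1')][:4])
E
```

```text
time: 23.08
position: [0.5605, 0.0727, 0.0828]
tool_rot: [0.753, -3.046, 0.001]
ft_force: [0.4, -0.5, -0.8]
grip_width: 0.567
grip_force: 25.0
time: 23.45
position: [0.5635, 0.0743, 0.087]
tool_rot: [-0.755, 3.046, 0.0]
ft_force: [0.2, -0.0, 1.1]
grip_width: 0.705
grip_force: 0.0
time: 24.08
position: [0.5651, 0.0742, 0.2682]
tool_rot: [-0.753, 3.039, 0.001]
ft_force: [0.2, 0.3, -0.2]
grip_width: 0.713
grip_force: 0.0
tx 281 ty -409 tz 16 turn 17.31 | a0 117.8 q7 1.93 pos [0.565 0.074 0.268] dist 496
[([0.561, 0.072, 0.006], 0.9), ([0.511, 0.047, 0.001], 0.88)]
```

```bash

python3 -m crank '[{"tx":32,"ty":-46,"tz":0,"turn":2},{"tx":64,"ty":-92,"tz":0,"turn":4},{"tx":96,"ty":-139,"tz":0,"turn":6},{"tx":128,"ty":-186,"tz":0,"turn":8},{"tx":160,"ty":-233,"tz":0,"turn":10}]' 75
python3 - <<'E'
from h import *
go(.508,-.4186,.20,31.3)
E
```

```text
time: 24.8
position: [0.5286, -0.208, 0.2612]
tool_rot: [-0.611, -3.08, -0.001]
ft_force: [1.2, -0.4, -1.1]
grip_width: 0.861
grip_force: 0.0
tx -62 ty -202 tz 61 turn 7.25 | a0 67.5 q7 1.59 pos [ 0.529 -0.208  0.261] dist 220
```

```bash

python3 -m crank '[{"tx":-15,"ty":-50,"tz":0,"turn":2},{"tx":-30,"ty":-100,"tz":15,"turn":4},{"tx":-46,"ty":-150,"tz":35,"turn":6},{"tx":-62,"ty":-202,"tz":61,"turn":7.2},{"tx":-62,"ty":-202,"tz":61,"turn":7.2}]'
python3 r.py .508 -.4186; python3 k.py
```

```text
time: 25.42
position: [0.5058, -0.4211, 0.1968]
tool_rot: [-1.535, -2.732, 0.007]
ft_force: [-0.8, 0.9, 0.5]
grip_width: 0.862
grip_force: 0.0
[([0.508, -0.422, 0.015], 0.74), ([0.456, -0.333, -0.004], 0.37)]
2767 ((510.6584167480469, -417.30914306640625), 25.197437286376953)
tx -1 ty -2 tz 118 turn 0.10 | a0 31.8 q7 1.45 pos [ 0.51  -0.417  0.2  ] dist 118
tips n 2303 [560.5  80.4] [241.2 194.9] yaw 28.3 in bay [-0.1093  0.0042]
top [([0.56, 0.083, 0.0], 0.77), ([0.506, 0.644, -0.001], 0.68), ([0.217, 0.288, -0.001], 0.67)]
side [([0.562, 0.08, -0.004], 0.87), ([0.217, 0.287, 0.002], 0.77), ([0.504, 0.643, -0.004], 0.72), ([0.658, 0.128, -0.001], 0.57)]
```

```bash

python3 -m crank '[{"tx":0,"ty":-1,"tz":40,"turn":0},{"tx":0,"ty":-1,"tz":85,"turn":0},{"tx":0,"ty":-1,"tz":118,"turn":0},{"tx":0,"ty":-1,"tz":119,"turn":0},{"tx":0,"ty":-1,"tz":119,"turn":0}]' 
python3 -m crank '[{"tx":0,"ty":0,"tz":0,"turn":0},{"tx":0,"ty":0,"tz":0,"turn":0},{"tx":0,"ty":0,"tz":0,"turn":0},{"tx":0,"ty":0,"tz":0,"turn":0},{"tx":0,"ty":0,"tz":0,"turn":0}]' 46 25
python3 -m crank '[{"tx":0,"ty":0,"tz":-25,"turn":0},{"tx":0,"ty":0,"tz":-70,"turn":0},{"tx":0,"ty":0,"tz":-120,"turn":0},{"tx":0,"ty":0,"tz":-165,"turn":0},{"tx":0,"ty":0,"tz":-180,"turn":0}]'
python3 t.py 0.056
```

```text
time: 26.4
position: [0.5113, -0.4179, 0.0843]
tool_rot: [1.524, 2.744, -0.0]
ft_force: [0.9, -1.0, 0.9]
grip_width: 0.862
grip_force: 0.0
time: 27.02
position: [0.5102, -0.4181, 0.0829]
tool_rot: [1.526, 2.745, -0.0]
ft_force: [0.3, -0.5, 2.4]
grip_width: 0.566
grip_force: 25.0
time: 27.65
position: [0.5109, -0.4185, 0.2653]
tool_rot: [1.524, 2.742, -0.0]
ft_force: [-0.1, -0.2, -1.3]
grip_width: 0.567
grip_force: 24.9
[0.60985299 0.10646284]
tx 394 ty 361 tz 4 turn -17.27 | a0 31.9 q7 1.43 pos [ 0.511 -0.419  0.265] dist 534
```

```bash

python3 -m crank '[{"tx":42,"ty":38,"tz":0,"turn":-1.9},{"tx":84,"ty":77,"tz":0,"turn":-3.8},{"tx":126,"ty":115,"tz":0,"turn":-5.7},{"tx":168,"ty":154,"tz":0,"turn":-7.6},{"tx":210,"ty":192,"tz":0,"turn":-9.5}]'
python3 t.py 0.055
```

```text
time: 28.28
position: [0.5619, -0.1354, 0.261]
tool_rot: [-0.282, -3.127, -0.001]
ft_force: [0.4, -0.2, -1.1]
grip_width: 0.567
grip_force: 24.9
[0.60897169 0.10599029]
tx -3 ty 246 tz 1 turn -7.70 | a0 79.7 q7 1.67 pos [ 0.562 -0.135  0.261] dist 246
```

```bash

python3 -m crank '[{"tx":-1,"ty":52,"tz":0,"turn":-2},{"tx":-1,"ty":108,"tz":0,"turn":-4},{"tx":-2,"ty":166,"tz":0,"turn":-6},{"tx":-3,"ty":222,"tz":0,"turn":-7.7},{"tx":-3,"ty":246,"tz":0,"turn":-7.7}]'
python3 -m crank '[{"tx":0,"ty":0,"tz":0,"turn":0}]'
python3 t.py 0.055
```

```text
time: 28.9
position: [0.6098, 0.1084, 0.2602]
tool_rot: [0.764, -3.044, -0.003]
ft_force: [-0.4, -0.1, -0.8]
grip_width: 0.568
grip_force: 24.9
time: 29.02
position: [0.6101, 0.1052, 0.2608]
tool_rot: [0.759, -3.046, 0.0]
ft_force: [-0.1, -0.4, -0.4]
grip_width: 0.56
grip_force: 24.9
[0.60897169 0.10599029]
tx 1 ty 1 tz 1 turn -0.04 | a0 118.0 q7 1.93 pos [0.61  0.105 0.261] dist 2
```

```bash

python3 -m crank '[{"tx":1,"ty":0,"tz":45,"turn":0},{"tx":1,"ty":0,"tz":90,"turn":0},{"tx":1,"ty":0,"tz":130,"turn":0},{"tx":1,"ty":0,"tz":160,"turn":0},{"tx":1,"ty":0,"tz":177,"turn":0}]'
python3 -m crank '[{"tx":0,"ty":0,"tz":0,"turn":0},{"tx":0,"ty":0,"tz":0,"turn":0},{"tx":0,"ty":0,"tz":0,"turn":0}]' 62
python3 -m crank '[{"tx":0,"ty":0,"tz":-25,"turn":0},{"tx":0,"ty":0,"tz":-80,"turn":0},{"tx":0,"ty":0,"tz":-130,"turn":0},{"tx":0,"ty":0,"tz":-177,"turn":0},{"tx":-60,"ty":0,"tz":-177,"turn":0}]'
python3 - <<'E'
from h import *
im,d=save('wrist','w8.png');P=cloud('wrist',d)
print([(np.round(x['xyz'],3).tolist(),round(x['confidence'],2)) for x in ctrl.mark_of('wrist','roll1')][:4])
print([(np.round(x['xyz'],3).tolist(),round(x['confidence'],2)) for x in ctrl.mark_of('wrist','carton')][:4])
C=(.5605,.080);CY=28.2
for x in (.2,.15): go(*frame(C,CY,x,0),.165,CY+90)
E
```

```text
time: 29.65
position: [0.6089, 0.0993, 0.0837]
tool_rot: [0.749, -3.048, 0.002]
ft_force: [-0.6, 0.1, -0.3]
grip_width: 0.569
grip_force: 24.9
time: 30.02
position: [0.6111, 0.1029, 0.0872]
tool_rot: [-0.755, 3.046, 0.0]
ft_force: [0.4, -0.9, 0.2]
grip_width: 0.703
grip_force: 0.0
time: 30.65
position: [0.6653, 0.1284, 0.2726]
tool_rot: [-0.747, 3.037, 0.001]
ft_force: [0.3, 0.3, 1.3]
grip_width: 0.712
grip_force: 0.0
[([0.606, 0.1, 0.005], 0.86), ([0.511, 0.049, 0.004], 0.73), ([0.562, 0.069, 0.007], 0.64)]
[([0.566, 0.081, -0.004], 0.92)]
tx -84 ty 2 tz 96 turn -0.03 | a0 118.0 q7 1.94 pos [0.664 0.134 0.261] dist 127
tx -34 ty 2 tz 96 turn -0.03 | a0 118.0 q7 1.94 pos [0.664 0.134 0.261] dist 101
```

View pics/w8.png

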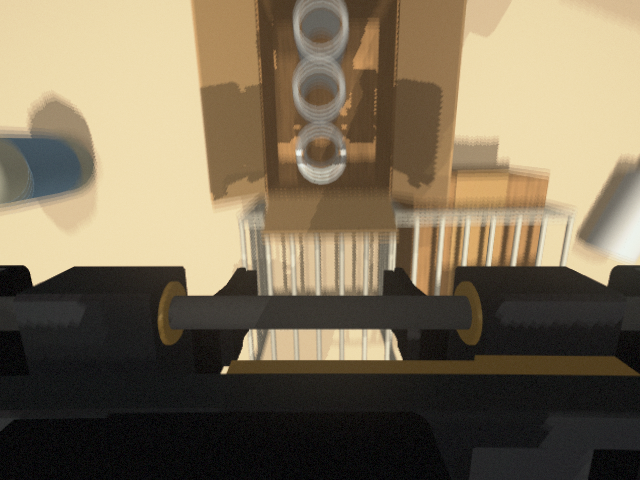

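All three rolls stand in the carton at (320,28), (320,90) and (321,153), and the far flap at (330,215) leans out over the shelf front. I'll sweep it inward from the shelf side, then press it down.

```bash

python3 -m crank '[{"tx":-31,"ty":2,"tz":0,"turn":0},{"tx":-31,"ty":2,"tz":40,"turn":0},{"tx":-31,"ty":2,"tz":75,"turn":0},{"tx":-31,"ty":2,"tz":98,"turn":0},{"tx":-31,"ty":2,"tz":102,"turn":0}]' 30
python3 - <<'E'
from h import *
print(st()['ft_force'],st()['grip_width'])
C=(.5605,.080);CY=28.2
for x in (.145,.0575): go(*frame(C,CY,x,0),.157,CY+90)
E
```

```text
time: 31.42
position: [0.6881, 0.1466, 0.1595]
tool_rot: [0.755, -3.047, 0.0]
ft_force: [-0.4, -0.1, 0.7]
grip_width: 0.359
grip_force: 0.0
[-0.41851557 -0.05920708  0.66895301] 0.3592575479520238
tx -1 ty 2 tz 2 turn -0.07 | a0 117.8 q7 1.95 pos [0.688 0.147 0.16 ] dist 3
tx 86 ty 1 tz 3 turn -0.07 | a0 117.8 q7 1.95 pos [0.688 0.147 0.16 ] dist 86
```

```bash

python3 -m crank '[{"tx":18,"ty":1,"tz":2,"turn":0},{"tx":36,"ty":1,"tz":2,"turn":0},{"tx":54,"ty":1,"tz":2,"turn":0},{"tx":70,"ty":1,"tz":2,"turn":0},{"tx":86,"ty":1,"tz":2,"turn":0}]'
python3 -m crank '[{"tx":2,"ty":0,"tz":8,"turn":0},{"tx":2,"ty":0,"tz":18,"turn":0},{"tx":2,"ty":0,"tz":28,"turn":0},{"tx":2,"ty":0,"tz":34,"turn":0},{"tx":2,"ty":0,"tz":35,"turn":0}]'
python3 - <<'E'
from h import *
print(st()['ft_force'],st()['position'])
im,d=ctrl.get_image('wrist'); cv2.imwrite('pics/w9.png',im[:,:,::-1])
E
```

```text
time: 32.05
position: [0.6133, 0.1072, 0.1608]
tool_rot: [-0.755, 3.046, 0.0]
ft_force: [0.3, -1.1, 0.4]
grip_width: 0.347
grip_force: 0.0
time: 32.67
position: [0.6109, 0.1069, 0.1225]
tool_rot: [0.756, -3.048, 0.001]
ft_force: [0.3, -0.3, 0.2]
grip_width: 0.344
grip_force: 0.0
[ 0.25567394 -0.27353573  0.21837942] [0.61090476 0.10685105 0.12246285]
```

View pics/w9.png

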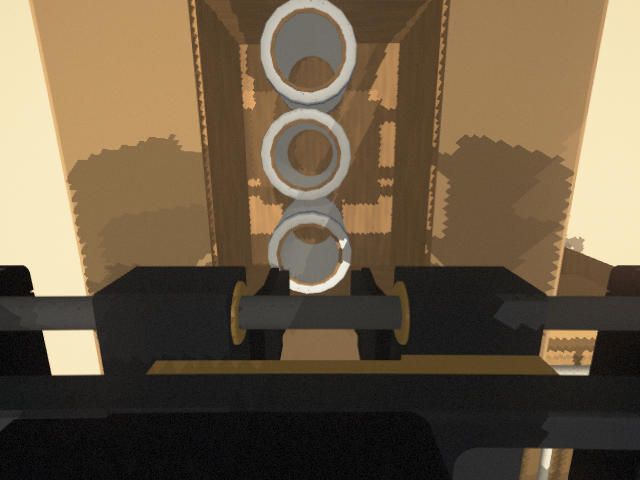

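The far-flap result is unclear: roll 3 is still visible at (310,250). I'll raise the arm and measure the flap.

```bash

python3 -m crank '[{"tx":0,"ty":0,"tz":-40,"turn":0},{"tx":0,"ty":0,"tz":-90,"turn":0},{"tx":0,"ty":0,"tz":-130,"turn":0},{"tx":-40,"ty":0,"tz":-140,"turn":0},{"tx":-80,"ty":0,"tz":-140,"turn":0}]'
cat > prof.py <<'E'
import sys
from h import *
C=(.5605,.080);CY=28.2
def prof(c='wrist'):
    im,d=ctrl.get_image(c);P=cloud(c,d); q=P[...,:2]-np.array(C)
    cs,sn=np.cos(np.radians(CY)),np.sin(np.radians(CY)); lx=q[...,0]*cs+q[...,1]*sn; ly=-q[...,0]*sn+q[...,1]*cs
    z=P[...,2]
    print(c,'x-profile (max z, |y|<.05 & >.03)')
    for a in np.arange(-.16,.17,.01):
        m=(abs(lx-a)<.003)&(abs(ly)>.03)&(abs(ly)<.05)&(z<.2)
        print('%.2f:%s'%(a,int(1000*np.median(z[m])) if m.sum()>3 else '-'),end=' ')
    print('\ny-profile |x|<.03')
    for a in np.arange(-.13,.14,.01):
        m=(abs(ly-a)<.003)&(abs(lx)<.03)&(z<.2)
        print('%.2f:%s'%(a,int(1000*np.median(z[m])) if m.sum()>3 else '-'),end=' ')
    print()
if __name__=='__main__':
    for c in sys.argv[1:]: prof(c)
E
python3 -m crank '[{"tx":0,"ty":0,"tz":0,"turn":0}]'; python3 prof.py wrist top
```

```text
time: 33.35
position: [0.6837, 0.1449, 0.2665]
tool_rot: [-0.755, 3.044, 0.001]
ft_force: [0.2, 0.7, 0.4]
grip_width: 0.341
grip_force: 0.0
time: 33.48
position: [0.6831, 0.1465, 0.2618]
tool_rot: [0.76, -3.047, 0.001]
ft_force: [0.1, 1.0, -0.7]
grip_width: 0.339
grip_force: 0.0
wrist x-profile (max z, |y|<.05 & >.03)
-0.16:- -0.15:- -0.14:- -0.13:- -0.12:- -0.11:- -0.10:- -0.09:- -0.08:1 -0.07:2 -0.06:2 -0.05:2 -0.04:2 -0.03:2 -0.02:2 -0.01:2 0.00:2 0.01:2 0.02:2 0.03:2 0.04:2 0.05:2 0.06:2 0.07:2 0.08:2 0.09:99 0.10:123 0.11:144 0.12:152 0.13:124 0.14:125 0.15:-1 0.16:-1 
y-profile |x|<.03
-0.13:- -0.12:- -0.11:- -0.10:- -0.09:148 -0.08:134 -0.07:119 -0.06:84 -0.05:2 -0.04:2 -0.03:90 -0.02:71 -0.01:66 -0.00:71 0.01:90 0.02:2 0.03:2 0.04:2 0.05:2 0.06:71 0.07:117 0.08:132 0.09:146 0.10:153 0.11:- 0.12:- 0.13:- 
top x-profile (max z, |y|<.05 & >.03)
-0.16:1 -0.15:0 -0.14:2 -0.13:2 -0.12:3 -0.11:140 -0.10:128 -0.09:113 -0.08:100 -0.07:6 -0.06:5 -0.05:4 -0.04:5 -0.03:5 -0.02:4 -0.01:5 0.00:6 0.01:7 0.02:6 0.03:- 0.04:- 0.05:- 0.06:- 0.07:- 0.08:- 0.09:- 0.10:- 0.11:- 0.12:- 0.13:- 0.14:- 0.15:- 0.16:- 
y-profile |x|<.03
-0.13:1 -0.12:- -0.11:- -0.10:- -0.09:151 -0.08:137 -0.07:122 -0.06:74 -0.05:5 -0.04:5 -0.03:94 -0.02:- -0.01:- -0.00:- 0.01:- 0.02:- 0.03:- 0.04:- 0.05:- 0.06:- 0.07:- 0.08:- 0.09:- 0.10:- 0.11:- 0.12:- 0.13:-
```

The profile shows the far flap still leaning out, with its tip at x≈0.122, z≈0.15, so the finger passed over or past it. I'll repeat lower and check midway.

```bash
python3 - <<'E'
from h import *
C=(.5605,.080);CY=28.2
print(ctrl.tip_extent)
for x in (.145,): go(*frame(C,CY,x,0),.152,CY+90)
E
python3 -m crank '[{"tx":-6,"ty":1,"tz":40,"turn":0},{"tx":-6,"ty":1,"tz":75,"turn":0},{"tx":-6,"ty":1,"tz":100,"turn":0},{"tx":-6,"ty":1,"tz":110,"turn":0},{"tx":-6,"ty":1,"tz":110,"turn":0}]'
python3 -m crank '[{"tx":10,"ty":0,"tz":0,"turn":0},{"tx":20,"ty":0,"tz":0,"turn":0},{"tx":30,"ty":0,"tz":0,"turn":0},{"tx":40,"ty":0,"tz":0,"turn":0},{"tx":40,"ty":0,"tz":0,"turn":0}]'
python3 - <<'E'
from h import *
import prof
prof.prof('top'); prof.prof('side'); im,d=save('top','t9.png')
go(*frame((.5605,.080),28.2,.0575,0),.15,118.2)
im2,_=ctrl.get_image('side')
a=cv2.resize(im[130:260,230:400,::-1],None,fx=3.5,fy=3.5,interpolation=cv2.INTER_CUBIC)
b=cv2.resize(im2[160:300,200:400,::-1],(int(200*455/140),455),interpolation=cv2.INTER_CUBIC)
cv2.imwrite('pics/c9.png',cv2.resize(np.hstack([a,b]),(800,int(455*800/(a.shape[1]+b.shape[1])))))
E
```

```text
0.019
tx -8 ty 1 tz 111 turn -0.07 | a0 117.9 q7 1.93 pos [0.682 0.144 0.263] dist 111
time: 34.2
position: [0.6864, 0.1474, 0.1539]
tool_rot: [-0.755, 3.049, 0.0]
ft_force: [0.2, -0.1, -0.5]
grip_width: 0.347
grip_force: 0.0
time: 34.83
position: [0.6508, 0.1287, 0.1538]
tool_rot: [-0.755, 3.049, 0.0]
ft_force: [0.7, 0.2, 0.2]
grip_width: 0.345
grip_force: 0.0
top x-profile (max z, |y|<.05 & >.03)
-0.16:1 -0.15:1 -0.14:0 -0.13:0 -0.12:3 -0.11:140 -0.10:128 -0.09:113 -0.08:- -0.07:6 -0.06:5 -0.05:5 -0.04:3 -0.03:4 -0.02:5 -0.01:6 0.00:7 0.01:- 0.02:- 0.03:- 0.04:- 0.05:- 0.06:- 0.07:- 0.08:- 0.09:- 0.10:- 0.11:- 0.12:- 0.13:- 0.14:- 0.15:- 0.16:- 
y-profile |x|<.03
-0.13:1 -0.12:- -0.11:- -0.10:- -0.09:151 -0.08:137 -0.07:122 -0.06:74 -0.05:5 -0.04:5 -0.03:- -0.02:- -0.01:- -0.00:- 0.01:- 0.02:- 0.03:- 0.04:- 0.05:- 0.06:- 0.07:- 0.08:- 0.09:- 0.10:- 0.11:- 0.12:- 0.13:1 
side x-profile (max z, |y|<.05 & >.03)
-0.16:-1 -0.15:-1 -0.14:0 -0.13:-1 -0.12:2 -0.11:1 -0.10:0 -0.09:35 -0.08:- -0.07:- -0.06:- -0.05:- -0.04:- -0.03:- -0.02:- -0.01:- 0.00:- 0.01:- 0.02:- 0.03:- 0.04:- 0.05:- 0.06:- 0.07:- 0.08:- 0.09:92 0.10:119 0.11:137 0.12:- 0.13:- 0.14:123 0.15:0 0.16:0 
y-profile |x|<.03
-0.13:- -0.12:- -0.11:- -0.10:151 -0.09:148 -0.08:135 -0.07:118 -0.06:86 -0.05:70 -0.04:- -0.03:86 -0.02:83 -0.01:90 -0.00:85 0.01:86 0.02:87 0.03:- 0.04:- 0.05:- 0.06:49 0.07:19 0.08:0 0.09:0 0.10:0 0.11:-1 0.12:-2 0.13:-1 
tx 46 ty -1 tz 4 turn -0.06 | a0 117.9 q7 1.95 pos [0.652 0.13  0.154] dist 46
```

View pics/c9.png

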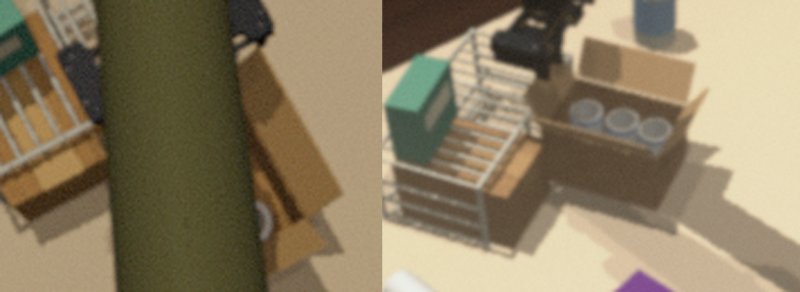

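The picture doesn't settle where the fingertips are relative to the flap, so I'll check numerically from the side depth.

```bash
cat > tip.py <<'E'
from h import *
C=(.5605,.080);CY=28.2
im,d=ctrl.get_image('side');P=cloud('side',d); q=P[...,:2]-np.array(C)
cs,sn=np.cos(np.radians(CY)),np.sin(np.radians(CY)); lx=q[...,0]*cs+q[...,1]*sn; ly=-q[...,0]*sn+q[...,1]*cs; z=P[...,2]
v=im.max(2); hsv=cv2.cvtColor(im,cv2.COLOR_RGB2HSV)
p=np.array(st()['position'])-[*C,0]; print('tcp carton x,y',p[0]*cs+p[1]*sn,-p[0]*sn+p[1]*cs,p[2])
for nm,mk in (('dark',(v<60)),('brown',(hsv[...,1]>90)&(v>=70))):
  print(nm)
  for zz in np.arange(.1,.2,.01):
    m=mk&(abs(z-zz)<.005)&(lx>.05)&(lx<.17)&(abs(ly)<.07)
    if m.sum()>2: print(' z%.2f n%d x %.3f..%.3f y %.3f..%.3f'%(zz,m.sum(),*np.percentile(lx[m],[5,95]),*np.percentile(ly[m],[5,95])))
E
python3 tip.py
```

```text
tcp carton x,y 0.1036748057130566 0.0006203948781991417 0.1533531420272137
dark
 z0.16 n5 x 0.099..0.112 y -0.018..0.023
 z0.17 n22 x 0.096..0.111 y -0.017..0.025
 z0.18 n9 x 0.095..0.102 y -0.014..0.030
 z0.19 n6 x 0.093..0.098 y -0.002..0.028
brown
 z0.10 n85 x 0.057..0.095 y -0.056..0.067
 z0.11 n102 x 0.055..0.101 y -0.067..0.064
 z0.12 n93 x 0.060..0.105 y -0.067..0.049
 z0.13 n74 x 0.091..0.110 y -0.053..0.049
 z0.14 n48 x 0.104..0.114 y -0.033..0.050
 z0.15 n18 x 0.108..0.115 y 0.011..0.047
```

```bash

python3 -m crank '[{"tx":8,"ty":0,"tz":0,"turn":0},{"tx":16,"ty":0,"tz":0,"turn":0},{"tx":24,"ty":0,"tz":0,"turn":0},{"tx":32,"ty":0,"tz":0,"turn":0},{"tx":32,"ty":0,"tz":0,"turn":0}]'
python3 tip.py
```

```text
time: 35.7
position: [0.6226, 0.1139, 0.1537]
tool_rot: [-0.756, 3.049, 0.0]
ft_force: [0.8, 0.3, 0.5]
grip_width: 0.343
grip_force: 0.0
tcp carton x,y 0.07123303120078561 0.0006125159478227241 0.15370268038753407
dark
 z0.17 n16 x 0.063..0.077 y -0.019..0.028
 z0.18 n9 x 0.063..0.072 y -0.022..0.028
 z0.19 n5 x 0.061..0.063 y 0.017..0.030
brown
 z0.10 n87 x 0.055..0.096 y -0.056..0.067
 z0.11 n77 x 0.053..0.099 y -0.066..0.065
 z0.12 n80 x 0.058..0.105 y -0.069..0.051
 z0.13 n54 x 0.092..0.111 y -0.031..0.050
 z0.14 n45 x 0.105..0.114 y -0.002..0.047
 z0.15 n26 x 0.109..0.115 y 0.005..0.053
 z0.16 n6 x 0.061..0.076 y -0.009..0.028
 z0.17 n6 x 0.061..0.082 y -0.023..0.031
```

The visible fingertips end near the TCP height (about 0.155 to 0.16), not 19 mm below it. That explains both the slipped first grip and these misses. I'll sweep about 15 mm lower and watch the force.

```bash

python3 -m crank '[{"tx":0,"ty":0,"tz":-20,"turn":0},{"tx":-30,"ty":0,"tz":-20,"turn":0},{"tx":-77,"ty":0,"tz":-20,"turn":0},{"tx":-77,"ty":0,"tz":0,"turn":0},{"tx":-77,"ty":0,"tz":6,"turn":0}]'
python3 -m crank '[{"tx":0,"ty":0,"tz":4,"turn":0},{"tx":0,"ty":0,"tz":9,"turn":0},{"tx":0,"ty":0,"tz":9,"turn":0}]'
python3 tip.py; python3 - <<'E'
from h import *
print(st()['ft_force'])
T=R.from_rotvec(st()['tool_rot']).as_matrix(); im,d=ctrl.get_image('wrist'); P=cloud('wrist',d); q=(P-st()['position'])@T
z=q[...,2]; m=np.isfinite(z)&(abs(q[...,1])<.07)&(abs(q[...,0])<.03)&(z<.03)
for a in np.arange(-.06,.03,.01):
  k=m&(abs(z-a)<.005)
  if k.sum()>5: print('tool z %.2f n%d x %.3f..%.3f'%(a,k.sum(),*np.percentile(q[...,0][k],[5,95])))
E
```

```text
time: 36.38
position: [0.6901, 0.1498, 0.1459]
tool_rot: [0.756, -3.046, 0.001]
ft_force: [-0.3, -0.0, -0.1]
grip_width: 0.35
grip_force: 0.0
time: 36.75
position: [0.6908, 0.15, 0.1387]
tool_rot: [-0.756, 3.049, 0.0]
ft_force: [-0.5, 0.3, -0.6]
grip_width: 0.349
grip_force: 0.0
tcp carton x,y 0.14819097132859618 0.00011776306040239132 0.1389091805006834
dark
 z0.15 n6 x 0.144..0.153 y -0.014..0.024
 z0.16 n18 x 0.139..0.152 y -0.016..0.026
 z0.17 n8 x 0.139..0.142 y -0.016..0.027
 z0.18 n4 x 0.136..0.143 y 0.027..0.029
 z0.19 n6 x 0.137..0.142 y 0.022..0.032
brown
 z0.10 n95 x 0.057..0.094 y -0.054..0.067
 z0.11 n102 x 0.055..0.100 y -0.068..0.051
 z0.12 n107 x 0.060..0.105 y -0.068..0.050
 z0.13 n73 x 0.101..0.111 y -0.044..0.049
 z0.14 n78 x 0.105..0.116 y -0.050..0.049
 z0.15 n38 x 0.109..0.117 y -0.045..0.053
[-0.1405513   1.03931558  0.37339528]
tool z -0.06 n365 x -0.004..0.010
tool z -0.05 n1016 x -0.007..0.004
tool z -0.04 n143 x -0.009..0.011
tool z -0.03 n518 x -0.009..0.011
tool z -0.02 n416 x 0.005..0.011
tool z -0.01 n933 x 0.004..0.030
tool z 0.00 n8 x -0.002..0.010
tool z 0.01 n2161 x -0.009..0.021
tool z 0.02 n560 x -0.009..0.020
```

```bash

python3 -m crank '[{"tx":12,"ty":0,"tz":0,"turn":0},{"tx":24,"ty":0,"tz":0,"turn":0},{"tx":36,"ty":0,"tz":0,"turn":0},{"tx":46,"ty":0,"tz":0,"turn":0},{"tx":56,"ty":0,"tz":0,"turn":0}]'
python3 tip.py
```

```text
time: 37.48
position: [0.641, 0.1238, 0.1386]
tool_rot: [-0.756, 3.049, 0.0]
ft_force: [0.3, -0.3, -0.6]
grip_width: 0.347
grip_force: 0.3
tcp carton x,y 0.09041142603076457 0.00031035399679487513 0.1385235786608497
dark
 z0.15 n10 x 0.086..0.098 y -0.016..0.024
 z0.16 n12 x 0.082..0.098 y -0.016..0.027
 z0.18 n4 x 0.083..0.085 y 0.023..0.029
brown
 z0.10 n55 x 0.053..0.091 y -0.060..0.066
 z0.11 n50 x 0.053..0.090 y -0.069..0.066
 z0.12 n42 x 0.053..0.087 y -0.069..0.039
 z0.13 n25 x 0.067..0.085 y -0.069..0.047
 z0.14 n19 x 0.078..0.081 y -0.052..0.036
 z0.15 n10 x 0.076..0.080 y -0.046..0.037
```

```bash

python3 -m crank '[{"tx":10,"ty":0,"tz":0,"turn":0},{"tx":20,"ty":0,"tz":0,"turn":0},{"tx":30,"ty":0,"tz":5,"turn":0},{"tx":34,"ty":0,"tz":15,"turn":0},{"tx":36,"ty":0,"tz":24,"turn":0}]'
python3 -m crank '[{"tx":0,"ty":0,"tz":3,"turn":0},{"tx":0,"ty":0,"tz":6,"turn":0},{"tx":0,"ty":0,"tz":8,"turn":0}]'
python3 tip.py
```

```text
time: 38.15
position: [0.6093, 0.107, 0.1135]
tool_rot: [0.756, -3.049, 0.0]
ft_force: [-0.6, -0.2, 0.7]
grip_width: 0.343
grip_force: 0.2
time: 38.52
position: [0.61, 0.1074, 0.1063]
tool_rot: [-0.756, 3.049, -0.0]
ft_force: [-0.2, 0.5, 0.4]
grip_width: 0.342
grip_force: 0.2
tcp carton x,y 0.05643657439384542 0.000761130835554763 0.10612487063993957
dark
 z0.12 n6 x 0.052..0.059 y -0.018..0.025
brown
 z0.10 n49 x 0.056..0.089 y 0.009..0.066
 z0.11 n75 x 0.051..0.082 y -0.055..0.055
 z0.12 n7 x 0.051..0.061 y -0.070..-0.000
```

```bash

for i in 1 2; do python3 -m crank '[{"tx":0,"ty":0,"tz":2,"turn":0},{"tx":0,"ty":0,"tz":4,"turn":0}]' | grep -E "position|ft_"; done
python3 tip.py | grep -A9 brown
```

```text
position: [0.61, 0.1073, 0.1025]
ft_force: [-0.3, 0.6, 0.7]
position: [0.6098, 0.1072, 0.0983]
ft_force: [-0.0, -1.2, 1.0]
brown
 z0.10 n85 x 0.051..0.087 y -0.012..0.067
 z0.11 n31 x 0.051..0.080 y -0.069..0.069
```

```bash

for i in 1 2 3; do python3 -m crank '[{"tx":0,"ty":0,"tz":1.5,"turn":0},{"tx":0,"ty":0,"tz":3,"turn":0},{"tx":0,"ty":0,"tz":3,"turn":0}]' | grep -E "position|ft_"; done
cat > flap.py <<'E'
from h import *
import sys
C=(.5605,.080);CY=28.2
def run(c):
    im,d=ctrl.get_image(c);P=cloud(c,d); q=P[...,:2]-np.array(C); hsv=cv2.cvtColor(im,cv2.COLOR_RGB2HSV)
    cs,sn=np.cos(np.radians(CY)),np.sin(np.radians(CY)); lx=q[...,0]*cs+q[...,1]*sn; ly=-q[...,0]*sn+q[...,1]*cs; z=P[...,2]
    b=(hsv[...,1]>90)&(hsv[...,2]>60)&(z>.085)&(z<.175)
    for nm,m,h,o in (('far',b&(abs(ly)<.052)&(lx>.03)&(lx<.13),(.088-lx),.1035),('near',b&(abs(ly)<.052)&(lx<-.03)&(lx>-.13),(.088+lx),.1035),
                     ('left',b&(abs(lx)<.08)&(ly>.005)&(ly<.12),(.061-ly),.1075),('right',b&(abs(lx)<.08)&(ly<-.005)&(ly>-.12),(.061+ly),.1075)):
        m=m&(np.hypot(h,z-o+.0015)>.02)&(np.hypot(h,z-o+.0015)<.062)
        if m.sum()>15:
            t=np.arctan2(z[m]-o+.0015,h[m]); print(c,nm,'n',m.sum(),'rad %.2f (%.2f..%.2f)'%(np.median(t),*np.percentile(t,[20,80])))
if __name__=='__main__':
    for c in sys.argv[1:]: run(c)
E
python3 flap.py side top
```

```text
position: [0.6099, 0.1073, 0.0963]
ft_force: [-1.7, 0.1, 4.9]
position: [0.61, 0.1073, 0.0959]
ft_force: [-7.8, -1.4, 18.5]
position: [0.6101, 0.1073, 0.0955]
ft_force: [-14.5, -1.7, 31.0]
side far n 146 rad 0.01 (-0.07..0.09)
side near n 55 rad 2.14 (2.12..2.16)
side left n 258 rad 0.33 (-1.65..2.26)
side right n 521 rad 2.16 (2.02..2.26)
top near n 164 rad 2.07 (2.02..2.10)
top left n 117 rad 2.15 (2.12..2.21)
top right n 635 rad 2.13 (2.09..2.16)
```

Contact at TCP z≈0.0965 on the shut flap puts the real tips about 7 mm above the TCP reading, and I'll use that from here. The far flap reads about 0 rad. Next is the near flap.

```bash

python3 -m crank '[{"tx":0,"ty":0,"tz":-20,"turn":0},{"tx":0,"ty":0,"tz":-70,"turn":0},{"tx":0,"ty":0,"tz":-110,"turn":0},{"tx":50,"ty":0,"tz":-115,"turn":0},{"tx":100,"ty":0,"tz":-115,"turn":0}]'
python3 - <<'E'
from h import *
for x in (-.15,-.14): go(*frame((.5605,.080),28.2,x,0),.13,118.2)
E
python3 flap.py top; python3 k.py
```

```text
time: 40.98
position: [0.5212, 0.0599, 0.2052]
tool_rot: [-0.756, 3.047, -0.001]
ft_force: [0.5, -1.5, 0.3]
grip_width: 0.342
grip_force: 0.0
tx 106 ty -1 tz 75 turn -0.07 | a0 117.9 q7 1.92 pos [0.521 0.06  0.205] dist 130
tx 96 ty -1 tz 75 turn -0.07 | a0 117.9 q7 1.92 pos [0.521 0.06  0.205] dist 122
top far n 277 rad 0.06 (0.02..0.12)
top left n 663 rad 2.11 (-0.05..2.16)
tips n 465 [506.5 147. ] [215.6  47.1] yaw 38.2 in bay [-0.1257  0.0884]
top [([0.562, 0.084, 0.0], 0.95), ([0.217, 0.287, -0.002], 0.92), ([0.155, -0.313, -0.002], 0.72)]
side [([0.507, 0.64, -0.003], 0.79), ([0.217, 0.287, 0.004], 0.65), ([0.563, 0.08, 0.0], 0.61)]
```

```bash

python3 -m crank '[{"tx":50,"ty":0,"tz":0,"turn":0},{"tx":103,"ty":-1,"tz":0,"turn":0},{"tx":103,"ty":-1,"tz":30,"turn":0},{"tx":103,"ty":-1,"tz":60,"turn":0},{"tx":103,"ty":-1,"tz":77,"turn":0}]'
python3 -m crank '[{"tx":0,"ty":0,"tz":0,"turn":0}]'
python3 tip.py | head -1; python3 flap.py side
```

```text
time: 41.9
position: [0.4311, 0.0118, 0.1263]
tool_rot: [0.757, -3.048, 0.001]
ft_force: [0.1, 0.3, 0.2]
grip_width: 0.345
grip_force: 0.0
time: 42.02
position: [0.4306, 0.0116, 0.1264]
tool_rot: [0.756, -3.046, 0.002]
ft_force: [0.7, 0.4, 1.1]
grip_width: 0.347
grip_force: 0.0
tcp carton x,y -0.14609448592122518 0.0008089932259689459 0.1274063612951647
side far n 253 rad -0.01 (-0.08..0.05)
side near n 32 rad 2.15 (2.14..2.18)
side left n 311 rad -0.05 (-0.23..2.25)
side right n 723 rad 2.13 (1.85..2.25)
```

```bash

python3 -m crank '[{"tx":-12,"ty":0,"tz":0,"turn":0},{"tx":-24,"ty":0,"tz":0,"turn":0},{"tx":-36,"ty":0,"tz":0,"turn":0},{"tx":-46,"ty":0,"tz":0,"turn":0},{"tx":-56,"ty":0,"tz":0,"turn":0}]'
python3 flap.py side
python3 -m crank '[{"tx":-10,"ty":0,"tz":0,"turn":0},{"tx":-20,"ty":0,"tz":0,"turn":0},{"tx":-29,"ty":0,"tz":5,"turn":0},{"tx":-33,"ty":0,"tz":15,"turn":0},{"tx":-34,"ty":0,"tz":23,"turn":0}]'
python3 tip.py | head -1;python3 flap.py side
```

```text
time: 42.75
position: [0.4808, 0.038, 0.1272]
tool_rot: [0.757, -3.049, 0.0]
ft_force: [-1.8, -1.0, -0.3]
grip_width: 0.345
grip_force: 0.4
side far n 248 rad 0.00 (-0.06..0.06)
side near n 31 rad 1.35 (1.31..1.39)
side left n 314 rad -0.02 (-0.22..2.25)
side right n 494 rad 2.12 (-0.06..2.24)
time: 43.42
position: [0.5105, 0.0537, 0.1035]
tool_rot: [0.756, -3.049, 0.0]
ft_force: [-0.2, -0.1, -0.0]
grip_width: 0.346
grip_force: 0.3
tcp carton x,y -0.057360121195682415 0.0007119582519702038 0.10253184009613722
side far n 231 rad -0.00 (-0.07..0.07)
side near n 95 rad 0.15 (0.09..0.21)
side left n 398 rad -0.01 (-0.16..2.24)
side right n 429 rad 2.08 (-0.08..2.23)
```

```bash

for i in 1 2; do python3 -m crank '[{"tx":0,"ty":0,"tz":2,"turn":0},{"tx":0,"ty":0,"tz":3.5,"turn":0},{"tx":0,"ty":0,"tz":3.5,"turn":0}]' | grep -E "position|ft_"; done
python3 flap.py side
```

```text
position: [0.5104, 0.0535, 0.101]
ft_force: [-0.1, -0.5, 0.8]
position: [0.5103, 0.0536, 0.0973]
ft_force: [0.2, -1.3, -0.0]
side far n 237 rad -0.01 (-0.07..0.06)
side near n 81 rad 0.01 (-0.06..0.09)
side left n 421 rad -0.07 (-0.22..2.24)
side right n 436 rad 2.05 (-0.11..2.22)
```

```bash

python3 -m crank '[{"tx":0,"ty":0,"tz":1.5,"turn":0},{"tx":0,"ty":0,"tz":1.5,"turn":0}]' | grep -E "position|ft_"
python3 -m crank '[{"tx":0,"ty":0,"tz":-20,"turn":0},{"tx":0,"ty":0,"tz":-70,"turn":0},{"tx":-20,"ty":-20,"tz":-100,"turn":0},{"tx":-40,"ty":-65,"tz":-100,"turn":0},{"tx":-57,"ty":-110,"tz":-100,"turn":0}]' 0
python3 flap.py side top; python3 - <<'E'
from h import *
go(*frame((.5605,.080),28.2,0,-.137),.13,118.2)
E
```

```text
position: [0.5104, 0.0536, 0.0963]
ft_force: [-1.2, -0.4, 3.2]
time: 45.2
position: [0.6137, -0.0169, 0.1964]
tool_rot: [-0.759, 3.047, 0.0]
ft_force: [0.7, -0.1, 0.5]
grip_width: 0.005
grip_force: 0.0
side far n 248 rad 0.00 (-0.07..0.06)
side near n 271 rad 0.00 (-0.08..0.05)
side left n 464 rad -0.08 (-0.22..2.23)
side right n 866 rad 2.10 (-0.08..2.24)
top far n 656 rad 0.07 (0.02..0.12)
top near n 702 rad 0.06 (0.02..0.11)
top left n 1389 rad 2.07 (-0.06..2.15)
top right n 940 rad -0.01 (-0.07..2.11)
tx -1 ty -21 tz 65 turn -0.14 | a0 117.5 q7 2.17 pos [ 0.614 -0.022  0.195] dist 69
```

Both short flaps are shut and the long ones are still up. Next is the right long flap, swept in from its outside.

```bash

python3 -m crank '[{"tx":0,"ty":-23,"tz":0,"turn":0},{"tx":0,"ty":-23,"tz":30,"turn":0},{"tx":0,"ty":-23,"tz":60,"turn":0},{"tx":0,"ty":-23,"tz":66,"turn":0}]'
python3 -m crank '[{"tx":0,"ty":14,"tz":0,"turn":0},{"tx":0,"ty":28,"tz":0,"turn":0},{"tx":0,"ty":42,"tz":0,"turn":0},{"tx":0,"ty":54,"tz":0,"turn":0},{"tx":0,"ty":66,"tz":0,"turn":0}]'
python3 tip.py | head -1; python3 flap.py side top
```

```text
time: 45.8
position: [0.6209, -0.0365, 0.1275]
tool_rot: [0.756, -3.045, -0.002]
ft_force: [-0.9, -0.3, 0.4]
grip_width: 0.002
grip_force: 0.0
time: 46.42
position: [0.5918, 0.0221, 0.1302]
tool_rot: [-0.757, 3.048, 0.0]
ft_force: [1.1, -1.0, 0.5]
grip_width: 0.005
grip_force: 0.4
tcp carton x,y 0.0003848195124584765 -0.0638618038626586 0.12992598667392818
side far n 280 rad 0.01 (-0.05..0.11)
side near n 285 rad 0.01 (-0.05..0.11)
side left n 453 rad -0.08 (-0.19..2.23)
side right n 412 rad -0.04 (-0.16..1.26)
top far n 349 rad 0.07 (0.02..0.12)
top near n 387 rad 0.07 (0.02..0.12)
top left n 1294 rad 2.10 (-0.05..2.16)
top right n 213 rad -0.04 (-0.09..0.02)
```

```bash

python3 -m crank '[{"tx":0,"ty":10,"tz":0,"turn":0},{"tx":0,"ty":20,"tz":0,"turn":0},{"tx":0,"ty":28,"tz":6,"turn":0},{"tx":0,"ty":30,"tz":15,"turn":0},{"tx":0,"ty":30,"tz":23,"turn":0}]'
for i in 1 2; do python3 -m crank '[{"tx":0,"ty":0,"tz":2,"turn":0},{"tx":0,"ty":0,"tz":3,"turn":0},{"tx":0,"ty":0,"tz":3,"turn":0}]' | grep -E "position|ft_"; done
python3 tip.py | head -1; python3 flap.py side
```

```text
time: 47.2
position: [0.5777, 0.048, 0.1061]
tool_rot: [0.757, -3.049, -0.001]
ft_force: [-0.5, 0.6, 1.0]
grip_width: -0.001
grip_force: 0.4
position: [0.5782, 0.0472, 0.104]
ft_force: [0.3, -1.0, -0.6]
position: [0.5781, 0.0475, 0.101]
ft_force: [0.4, 0.3, 0.5]
tcp carton x,y 0.00011506249872256756 -0.03694459872662482 0.10093423505927257
side far n 187 rad 0.04 (-0.04..0.12)
side near n 279 rad 0.07 (-0.02..0.16)
side left n 445 rad -0.08 (-0.19..2.23)
side right n 304 rad 0.01 (-0.04..0.07)
```

```bash

python3 -m crank '[{"tx":0,"ty":0,"tz":2,"turn":0},{"tx":0,"ty":0,"tz":2,"turn":0}]' | grep -E "position|ft_"
python3 -m crank '[{"tx":0,"ty":0,"tz":-20,"turn":0},{"tx":0,"ty":0,"tz":-60,"turn":0},{"tx":0,"ty":0,"tz":-105,"turn":0},{"tx":0,"ty":50,"tz":-105,"turn":0},{"tx":0,"ty":110,"tz":-105,"turn":0}]'
python3 flap.py side; python3 - <<'E'
from h import *
go(*frame((.5605,.080),28.2,0,.137),.13,118.2)
E
```

```text
position: [0.5782, 0.0475, 0.1002]
ft_force: [-2.3, 1.1, 8.4]
time: 48.92
position: [0.5273, 0.1446, 0.2059]
tool_rot: [-0.75, 3.047, 0.0]
ft_force: [0.8, 2.2, -0.1]
grip_width: 0.009
grip_force: 0.0
side far n 216 rad 0.04 (-0.03..0.11)
side near n 276 rad 0.06 (-0.02..0.14)
side left n 441 rad -0.08 (-0.22..2.22)
side right n 366 rad -0.01 (-0.07..0.05)
tx 2 ty 52 tz 75 turn 0.03 | a0 118.4 q7 1.78 pos [0.522 0.155 0.205] dist 91
```

```bash

python3 -m crank '[{"tx":1,"ty":54,"tz":0,"turn":0},{"tx":1,"ty":54,"tz":30,"turn":0},{"tx":1,"ty":54,"tz":60,"turn":0},{"tx":1,"ty":54,"tz":76,"turn":0}]'
python3 -m crank '[{"tx":0,"ty":-14,"tz":0,"turn":0},{"tx":0,"ty":-28,"tz":0,"turn":0},{"tx":0,"ty":-42,"tz":0,"turn":0},{"tx":0,"ty":-54,"tz":0,"turn":0},{"tx":0,"ty":-68,"tz":0,"turn":0}]'
python3 tip.py | head -1
python3 -m crank '[{"tx":0,"ty":-10,"tz":0,"turn":0},{"tx":0,"ty":-20,"tz":0,"turn":0},{"tx":0,"ty":-28,"tz":6,"turn":0},{"tx":0,"ty":-31,"tz":15,"turn":0},{"tx":0,"ty":-31,"tz":23,"turn":0}]'
python3 tip.py | head -1; python3 flap.py side
```

```text
time: 49.48
position: [0.5002, 0.1918, 0.1272]
tool_rot: [0.756, -3.048, 0.001]
ft_force: [-0.6, -1.1, 0.1]
grip_width: 0.007
grip_force: 0.0
time: 50.1
position: [0.5328, 0.1313, 0.1281]
tool_rot: [-0.756, 3.049, 0.001]
ft_force: [-0.2, 0.7, -0.2]
grip_width: 0.005
grip_force: 0.5
tcp carton x,y -0.0006158424932109982 0.05577205056066685 0.12808808807455105
time: 50.78
position: [0.5467, 0.1041, 0.1041]
tool_rot: [0.755, -3.049, 0.001]
ft_force: [-0.6, -0.9, -0.0]
grip_width: 0.005
grip_force: 0.3
tcp carton x,y -0.00140133473408547 0.028280616313774775 0.10298985555871744
side far n 23 rad 0.11 (0.06..0.15)
side near n 280 rad 0.14 (0.07..0.23)
side left n 254 rad 0.05 (-0.19..0.13)
side right n 194 rad -0.00 (-0.06..0.07)
```

```bash

python3 -m crank '[{"tx":0,"ty":0,"tz":2,"turn":0},{"tx":0,"ty":0,"tz":3,"turn":0},{"tx":0,"ty":0,"tz":3,"turn":0}]' | grep -E "position|ft_"
python3 -m crank '[{"tx":0,"ty":0,"tz":0.5,"turn":0},{"tx":0,"ty":0,"tz":1,"turn":0},{"tx":0,"ty":0,"tz":1,"turn":0}]' | grep -E "position|ft_"
python3 -m crank '[{"tx":0,"ty":0,"tz":-20,"turn":0},{"tx":0,"ty":0,"tz":-60,"turn":0},{"tx":50,"ty":-20,"tz":-105,"turn":0},{"tx":100,"ty":-28,"tz":-105,"turn":0},{"tx":145,"ty":-28,"tz":-105,"turn":0}]' 87
cat > top.py <<'E'
from h import *
C=(.5605,.080);CY=28.2
im,d=ctrl.get_image('top');P=cloud('top',d);z=P[...,2];hsv=cv2.cvtColor(im,cv2.COLOR_RGB2HSV)
q=P[...,:2]-np.array(C)
cs,sn=np.cos(np.radians(CY)),np.sin(np.radians(CY)); lx=q[...,0]*cs+q[...,1]*sn; ly=-q[...,0]*sn+q[...,1]*cs
m=(z>.094)&(z<.122)&(abs(lx)<.2)&(abs(ly)<.13)&(hsv[...,1]>80)&(hsv[...,2]>60)
m=cv2.morphologyEx(m.astype(np.uint8),cv2.MORPH_OPEN,np.ones((4,4)))
n,lab,stt,_=cv2.connectedComponentsWithStats(m); i=1+np.argmax(stt[1:,4]); m=lab==i
r=cv2.minAreaRect((P[m][:,:2]*1000).astype(np.float32)); a=r[2]; a-=90*round((a-BY)/90)
print(m.sum(),np.round(r[0],1),np.round(r[1],1),'yaw',round(a,1),'bay',frame((0,0),-BY,*(np.array(r[0])/1000-BM)).round(4), 'z %.4f max %.4f'%(np.median(z[m]),np.percentile(z[m],98)))
for c in ['top','side']:
  ctrl.get_image(c); print(c,[(np.round(x['xyz'],3).tolist()) for x in ctrl.mark_of(c,'carton') if abs(x['xyz'][0]-.6)<.15 and abs(x['xyz'][1])<.25])
E
python3 top.py;python3 flap.py side
```

```text
position: [0.5469, 0.1047, 0.1021]
ft_force: [-0.4, 0.2, 0.7]
position: [0.5469, 0.1045, 0.101]
ft_force: [0.0, -1.2, 0.3]
time: 52.25
position: [0.4309, 0.0101, 0.2066]
tool_rot: [-0.752, 3.048, 0.0]
ft_force: [-0.5, -0.1, 0.4]
grip_width: 0.488
grip_force: 0.0
3499 [515.4 116.6] [210.8   0. ] yaw 33.4 bay [-0.1321  0.0573] z nan max nan
top [[0.562, 0.083, 0.002]]
side [[0.562, 0.081, 0.0]]
side far n 278 rad 0.10 (0.04..0.19)
side near n 302 rad 0.11 (0.04..0.18)
side left n 508 rad 0.00 (-0.08..0.07)
side right n 405 rad -0.01 (-0.08..0.06)
```

All four flaps read shut. Before pushing, I'll measure carton against bay from above with the wrist camera.

```bash

python3 -m crank '[{"tx":-55,"ty":0,"tz":-30,"turn":0},{"tx":-110,"ty":0,"tz":-60,"turn":0},{"tx":-165,"ty":0,"tz":-90,"turn":0},{"tx":-220,"ty":0,"tz":-95,"turn":0},{"tx":-270,"ty":0,"tz":-95,"turn":0}]' 
python3 -m crank '[{"tx":0,"ty":0,"tz":0,"turn":0},{"tx":0,"ty":0,"tz":0,"turn":0}]' 
python3 - <<'E'
from h import *
im,d=ctrl.get_image('wrist'); P=cloud('wrist',d); np.save('pics/w10.npy',P); 
q=P[...,:2]-BM; cs,sn=np.cos(np.radians(BY)),np.sin(np.radians(BY)); bx=q[...,0]*cs+q[...,1]*sn; by=-q[...,0]*sn+q[...,1]*cs; z=P[...,2]
print(st()['position'])
m=(z>.095)&(z<.115)&(bx<-.005)&(abs(by)<.072)
r=cv2.minAreaRect((P[m][:,:2]*1000).astype(np.float32)); print('carton top',m.sum(),r)
for x in np.arange(-.2,0,.02):
  k=m&(abs(bx-x)<.004)
  if k.sum()>5: print('  x%.2f y %.4f..%.4f mid %.4f n%d'%(x,by[k].min(),by[k].max(),(by[k].min()+by[k].max())/2,k.sum()))
w=(z>.115)&(z<.14)
for x in np.arange(-.02,.1,.01):
  k=w&(abs(bx-x)<.004)&(abs(by)<.1)
  if k.sum()>5: print('deck x%.2f n%d'%(x,k.sum()),np.histogram(by[k],np.arange(-.1,.105,.005))[0])
import cv2 as c
im2=im[:,:,::-1].copy(); c.imwrite('pics/w10.png',im2)
E
```

```text
time: 53.18
position: [0.673, 0.1412, 0.2999]
tool_rot: [-0.761, 3.048, -0.002]
ft_force: [-0.1, 0.2, 0.7]
grip_width: 1.0
grip_force: 0.0
time: 53.42
position: [0.6705, 0.1382, 0.2994]
tool_rot: [0.756, -3.047, 0.003]
ft_force: [-0.1, 0.0, 0.1]
grip_width: 1.005
grip_force: 0.0
[0.67023429 0.13756022 0.30058861]
carton top 23541 ((569.1470947265625, 86.70185089111328), (164.7276611328125, 126.6577377319336), 28.19284439086914)
  x-0.18 y -0.0570..0.0664 mid 0.0047 n678
  x-0.16 y -0.0575..0.0664 mid 0.0044 n1339
  x-0.14 y -0.0577..0.0687 mid 0.0055 n1257
  x-0.12 y -0.0575..0.0690 mid 0.0057 n1229
  x-0.10 y -0.0575..0.0681 mid 0.0053 n1134
  x-0.08 y -0.0576..0.0666 mid 0.0045 n1056
  x-0.06 y -0.0572..0.0684 mid 0.0056 n1110
  x-0.04 y -0.0574..0.0685 mid 0.0056 n997
  x-0.02 y -0.0573..0.0684 mid 0.0055 n823
deck x0.00 n1367 [ 0  0  0  0 21 45 39 43 40 40 41 40 46 38 42 40 40 39 40 42 42 35 35 38
 34 35 40 39 38 35 35 36 39 39 37 36 35 40 30 33]
deck x0.01 n329 [ 0  0  0  0 13 30  0  0  0 32  8  0  0  8 32  0  0  0 25 18  0  0  0 39
  0  0  0 16 24  0  0  0 40  4  0  0  8 32  0 
[... 415 characters left out ...]
0  0]
deck x0.05 n299 [ 0  0  0  0 10 26  0  0  0 25 13  0  0  2 33  0  0  0 24 16  0  0  0 36
  2  0  0  9 28  0  0  0 30  7  0  0  6 32  0  0]
deck x0.06 n292 [ 0  0  0  0  7 32  0  0  0 28  7  0  0  3 33  0  0  0 22 15  0  0  0 29
  8  0  0 13 21  0  0  0 29  9  0  0  4 32  0  0]
deck x0.07 n295 [ 0  0  0  0  7 28  0  0  0 24 15  0  0  7 31  0  0  0 15 17  0  0  0 31
  8  0  0 15 23  0  0  0 24 13  0  0  5 32  0  0]
deck x0.08 n281 [ 0  0  0  0  8 27  0  0  0 23 13  0  0  1 31  0  0  0 13 21  0  0  0 28
  7  0  0 14 23  0  0  0 29  7  0  0  2 34  0  0]
deck x0.09 n288 [ 0  0  0  0  5 29  0  0  0 22 15  0  0  0 37  0  0  0 14 21  0  0  0 30
  8  0  0  9 27  0  0  0 29  6  0  0  4 32  0  0]
```

View pics/w10.png

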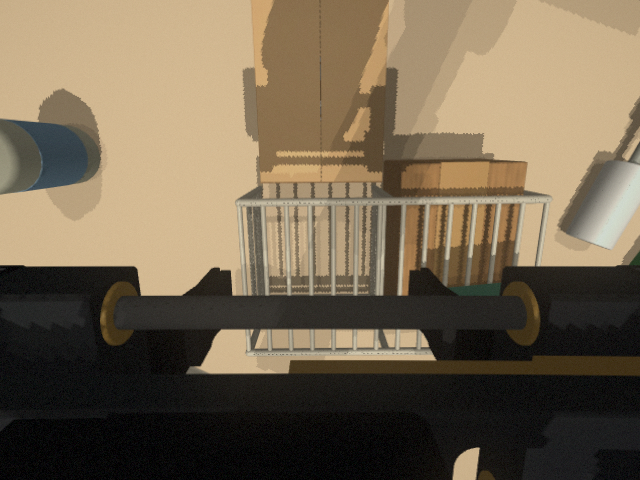

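The view shows the carton closed, with its flap seam at (320,90), and the empty bay at (315,230). It's square to the bay but about 5 mm too far left. I'll nudge it right against its left side with closed fingers.

```bash
sed -i 's/^C=.*/C=(.5602,.0816);CY=28.2/' tip.py flap.py prof.py; python3 - <<'E'
from h import *
C=(.5602,.0816)
go(*frame(C,28.2,0,.105),.30,118.2)
go(*frame(C,28.2,0,.105),.066,118.2)
E
```

```text
tx 124 ty 107 tz 1 turn -0.07 | a0 117.8 q7 1.96 pos [0.67  0.138 0.301] dist 164
tx 124 ty 107 tz 235 turn -0.07 | a0 117.8 q7 1.96 pos [0.67  0.138 0.301] dist 286
```

```bash

python3 -m crank '[{"tx":42,"ty":36,"tz":0,"turn":0},{"tx":84,"ty":72,"tz":0,"turn":0},{"tx":124,"ty":107,"tz":0,"turn":0},{"tx":124,"ty":107,"tz":50,"turn":0},{"tx":124,"ty":107,"tz":100,"turn":0}]' 0
python3 -m crank '[{"tx":0,"ty":0,"tz":45,"turn":0},{"tx":0,"ty":0,"tz":90,"turn":0},{"tx":0,"ty":0,"tz":125,"turn":0},{"tx":0,"ty":0,"tz":135,"turn":0},{"tx":0,"ty":0,"tz":135,"turn":0}]'
python3 tip.py | head -1
```

```text
time: 54.1
position: [0.5101, 0.1751, 0.2021]
tool_rot: [-0.757, 3.044, 0.006]
ft_force: [1.4, 0.5, 0.5]
grip_width: 0.515
grip_force: 0.0
time: 54.72
position: [0.5109, 0.1747, 0.0669]
tool_rot: [-0.755, 3.048, 0.001]
ft_force: [-0.4, 0.6, 1.3]
grip_width: 0.022
grip_force: 0.0
tcp carton x,y 0.0013606179807088142 0.1052739544419456 0.06760988002253487
```

```bash

python3 -m crank '[{"tx":0,"ty":-12,"tz":0,"turn":0},{"tx":0,"ty":-20,"tz":0,"turn":0},{"tx":0,"ty":-25,"tz":0,"turn":0},{"tx":0,"ty":-29,"tz":0,"turn":0},{"tx":0,"ty":-32,"tz":0,"turn":0}]'
python3 -m crank '[{"tx":0,"ty":0,"tz":0,"turn":0},{"tx":0,"ty":12,"tz":0,"turn":0},{"tx":0,"ty":12,"tz":-50,"turn":0},{"tx":0,"ty":12,"tz":-100,"turn":0},{"tx":0,"ty":12,"tz":-150,"turn":0}]'
python3 -m crank '[{"tx":-40,"ty":-25,"tz":-30,"turn":0},{"tx":-80,"ty":-50,"tz":-80,"turn":0},{"tx":-124,"ty":-86,"tz":-84,"turn":0},{"tx":-124,"ty":-86,"tz":-84,"turn":0},{"tx":-124,"ty":-86,"tz":-84,"turn":0}]' 87
cat > w.py <<'E'
from h import *
im,d=ctrl.get_image('wrist'); P=cloud('wrist',d)
q=P[...,:2]-BM; cs,sn=np.cos(np.radians(BY)),np.sin(np.radians(BY)); bx=q[...,0]*cs+q[...,1]*sn; by=-q[...,0]*sn+q[...,1]*cs; z=P[...,2]
print(st()['position'])
m=(z>.095)&(z<.115)&(bx<-.004)&(abs(by)<.073)
r=cv2.minAreaRect((P[m][:,:2]*1000).astype(np.float32)); print('carton top',m.sum(),np.round(r[0],1),np.round(r[1],1),round(r[2],2), 'far edge bx',np.percentile(bx[m],99.5))
for x in (-.14,-.1,-.06,-.03):
  k=m&(abs(bx-x)<.004)
  if k.sum()>5: print('  x%.2f y %.4f..%.4f mid %.4f n%d'%(x,by[k].min(),by[k].max(),(by[k].min()+by[k].max())/2,k.sum()))
w=(z>.115)&(z<.14)
k=w&(abs(bx)<.004)&(by<-.05); print('front wire right end',by[k].min() if k.any() else '')
for x in (.02,.09):
  k=w&(abs(bx-x)<.004)
  print('deck',x,[round(np.mean(by[k&(abs(by-c)<.006)]),4) for c in (-.074,-.053,-.031,-.0065,.0175)])
E
python3 w.py
```

```text
time: 55.4
position: [0.5258, 0.1463, 0.0659]
tool_rot: [0.756, -3.049, 0.0]
ft_force: [-0.3, 0.1, -0.3]
grip_width: 0.005
grip_force: 0.0
time: 56.02
position: [0.5193, 0.1584, 0.2175]
tool_rot: [0.758, -3.049, -0.001]
ft_force: [1.0, 0.3, -0.1]
grip_width: 0.004
grip_force: 0.0
time: 56.65
position: [0.6693, 0.1399, 0.2989]
tool_rot: [0.757, -3.047, -0.0]
ft_force: [-0.9, 0.3, -0.1]
grip_width: 0.492
grip_force: 0.0
[0.66893159 0.14009456 0.29974649]
carton top 23569 [569.   87.1] [164.9 127.1] 28.64 far edge bx -0.0171959278294925
  x-0.14 y -0.0570..0.0689 mid 0.0060 n1287
  x-0.10 y -0.0553..0.0687 mid 0.0067 n1141
  x-0.06 y -0.0553..0.0677 mid 0.0062 n1122
  x-0.03 y -0.0566..0.0678 mid 0.0056 n988
front wire right end -0.0767188596591282
deck 0.02 [np.float64(-0.0734), np.float64(-0.0503), np.float64(-0.0276), np.float64(-0.0048), np.float64(0.0179)]
deck 0.09 [np.float64(-0.0731), np.float64(nan), np.float64(-0.0271), np.float64(-0.004), np.float64(0.0189)]
  return _methods._mean(a, axis=axis, dtype=dtype,
  ret = ret.dtype.type(ret / rcount)
```

The push came up short with no contact, so I'll go back in and step until I feel it.

```bash

python3 -m crank '[{"tx":44,"ty":36,"tz":0,"turn":0},{"tx":84,"ty":70,"tz":0,"turn":0},{"tx":124,"ty":86,"tz":40,"turn":0},{"tx":124,"ty":86,"tz":84,"turn":0},{"tx":124,"ty":86,"tz":120,"turn":0}]' 0
python3 -m crank '[{"tx":0,"ty":0,"tz":40,"turn":0},{"tx":0,"ty":0,"tz":80,"turn":0},{"tx":0,"ty":0,"tz":114,"turn":0},{"tx":0,"ty":-6,"tz":114,"turn":0},{"tx":0,"ty":-11,"tz":114,"turn":0}]'
python3 tip.py | head -1
for i in 1 2 3; do python3 -m crank '[{"tx":0,"ty":-1,"tz":0,"turn":0},{"tx":0,"ty":-2,"tz":0,"turn":0}]' | grep -E "posi|ft_"; done
```

```text
time: 57.32
position: [0.5177, 0.1587, 0.1798]
tool_rot: [-0.761, 3.046, 0.006]
ft_force: [0.4, 0.3, 0.3]
grip_width: 0.144
grip_force: 0.0
time: 57.95
position: [0.526, 0.1478, 0.0679]
tool_rot: [-0.757, 3.046, 0.002]
ft_force: [0.9, 0.2, 0.8]
grip_width: 0.004
grip_force: 0.0
tcp carton x,y 0.0014844450094008525 0.07331332403533694 0.06824823016526262
position: [0.5268, 0.146, 0.0669]
ft_force: [0.7, 0.5, -0.1]
position: [0.5268, 0.1456, 0.0665]
ft_force: [-4.2, 5.0, 6.5]
position: [0.5276, 0.1446, 0.0665]
ft_force: [-3.4, 4.8, 4.2]
```

```bash
python3 tip.py|head -1
for i in 1 2; do python3 -m crank '[{"tx":0,"ty":-1,"tz":0,"turn":0},{"tx":0,"ty":-2,"tz":0,"turn":0}]' | grep -E "posi|ft_"; done
python3 tip.py|head -1
python3 -m crank '[{"tx":0,"ty":18,"tz":0,"turn":0},{"tx":0,"ty":18,"tz":-50,"turn":0},{"tx":0,"ty":18,"tz":-100,"turn":0},{"tx":-20,"ty":10,"tz":-150,"turn":0},{"tx":-60,"ty":-10,"tz":-190,"turn":0}]'
python3 -m crank '[{"tx":-30,"ty":-25,"tz":-44,"turn":0},{"tx":-64,"ty":-60,"tz":-44,"turn":0},{"tx":-64,"ty":-60,"tz":-44,"turn":0},{"tx":-64,"ty":-60,"tz":-44,"turn":0}]'
python3 w.py 2>/dev/null
```

```text
tcp carton x,y 0.0010631219353117137 0.07072511120719374 0.06644883255586809
position: [0.5287, 0.1429, 0.0665]
ft_force: [-2.9, 5.1, 5.5]
position: [0.5297, 0.1411, 0.0665]
ft_force: [-2.5, 5.6, 3.9]
tcp carton x,y 0.0012241966128912485 0.06661947531741753 0.06649226989545899
time: 59.98
position: [0.5881, 0.1579, 0.2587]
tool_rot: [-0.758, 3.047, 0.002]
ft_force: [0.9, 0.3, -0.0]
grip_width: 0.007
grip_force: 0.0
time: 60.48
position: [0.672, 0.1342, 0.299]
tool_rot: [0.755, -3.048, 0.001]
ft_force: [-0.7, -0.1, 0.0]
grip_width: 0.003
grip_force: 0.0
[0.67165229 0.13476129 0.29955369]
carton top 23664 [571.9  82.6] [165.4 126.8] 28.41 far edge bx -0.01648998141917231
  x-0.14 y -0.0623..0.0640 mid 0.0008 n1254
  x-0.10 y -0.0622..0.0616 mid -0.0003 n1143
  x-0.06 y -0.0605..0.0638 mid 0.0017 n1125
  x-0.03 y -0.0620..0.0638 mid 0.0009 n1029
front wire right end -0.076992368327362
deck 0.02 [np.float64(-0.0731), np.float64(-0.0504), np.float64(-0.0273), np.float64(-0.0041), np.float64(0.0187)]
deck 0.09 [np.float64(nan), np.float64(nan), np.float64(nan), np.float64(nan), np.float64(nan)]
```

The carton is now centred on the bay (mid 0.001, bay centre 0.0015, yaw 28.4°). I'm going behind the near end with spread fingers.

```bash
python3 - <<'E'
from h import *
go(*frame(BM,28.,-.225,.001),.066,118.4)
E
```

```text
tx 239 ty 0 tz 234 turn -0.11 | a0 117.9 q7 1.99 pos [0.672 0.135 0.3  ] dist 334
```

```bash

python3 -m crank '[{"tx":60,"ty":0,"tz":0,"turn":-0.1},{"tx":120,"ty":0,"tz":0,"turn":-0.1},{"tx":180,"ty":0,"tz":0,"turn":-0.1},{"tx":239,"ty":0,"tz":0,"turn":-0.1},{"tx":239,"ty":0,"tz":40,"turn":-0.1}]' 87
python3 -m crank '[{"tx":0,"ty":0,"tz":50,"turn":0},{"tx":0,"ty":0,"tz":100,"turn":0},{"tx":0,"ty":0,"tz":150,"turn":0},{"tx":0,"ty":0,"tz":194,"turn":0},{"tx":0,"ty":0,"tz":194,"turn":0}]'
cat > bay.py <<'E'
from h import *
s=st();p=s['position'];print('tcp bay',frame((0,0),-BY,*(p[:2]-BM)).round(4),'z',p[2].round(4),'ft bay',frame((0,0),-BY,*s['ft_force'][:2]).round(1),s['ft_force'][2].round(1))
E
python3 bay.py; python3 - <<'E'
from h import *
go(*frame(BM,28.4,-.0445,.001),.066,118.4)
E
python3 top.py | tail -2
```

```text
time: 61.15
position: [0.4601, 0.0219, 0.264]
tool_rot: [-0.767, 3.034, 0.013]
ft_force: [0.4, 1.3, -1.0]
grip_width: 0.487
grip_force: 0.0
time: 61.78
position: [0.4574, 0.0231, 0.0638]
tool_rot: [0.77, -3.04, -0.0]
ft_force: [-0.1, 0.3, 0.6]
grip_width: 0.984
grip_force: 0.0
tcp bay [-0.2272  0.002 ] z 0.0638 ft bay [0.1 0.3] 0.6
tx -183 ty -3 tz -3 turn 0.00 | a0 118.4 q7 2.01 pos [0.457 0.023 0.064] dist 183
top [[0.567, 0.078, -0.001]]
side [[0.564, 0.076, 0.0]]
```

```bash

python3 -m crank '[{"tx":-12,"ty":0,"tz":-2,"turn":0},{"tx":-24,"ty":0,"tz":-2,"turn":0},{"tx":-34,"ty":0,"tz":-2,"turn":0},{"tx":-44,"ty":-1,"tz":-2,"turn":0},{"tx":-54,"ty":-1,"tz":-2,"turn":0}]' >/dev/null; python3 bay.py
python3 -m crank '[{"tx":-10,"ty":0,"tz":0,"turn":0},{"tx":-20,"ty":0,"tz":0,"turn":0},{"tx":-30,"ty":0,"tz":0,"turn":0},{"tx":-40,"ty":0,"tz":0,"turn":0},{"tx":-50,"ty":-1,"tz":0,"turn":0}]' >/dev/null; python3 bay.py; python3 top.py | tail -2; python3 flap.py side
```

```text
tcp bay [-0.1706 -0.0007] z 0.0676 ft bay [-5.2 -1.1] 3.9
tcp bay [-0.1206 -0.0011] z 0.0675 ft bay [-5.3 -0.3] 3.4
top [[0.644, 0.118, -0.002]]
side [[0.644, 0.114, 0.0]]
side far n 157 rad 0.12 (0.02..0.31)
side left n 142 rad -0.05 (-2.66..0.11)
side right n 77 rad -0.00 (-0.10..0.08)
```

```bash

python3 -m crank '[{"tx":-10,"ty":0.5,"tz":0,"turn":0},{"tx":-20,"ty":1,"tz":0,"turn":0},{"tx":-30,"ty":1,"tz":0,"turn":0},{"tx":-40,"ty":1.5,"tz":0,"turn":0},{"tx":-50,"ty":2,"tz":0,"turn":0}]' >/dev/null; python3 bay.py
python3 -m crank '[{"tx":-7,"ty":0,"tz":0,"turn":0},{"tx":-14,"ty":0,"tz":0,"turn":0},{"tx":-19,"ty":0,"tz":0,"turn":0}]' >/dev/null; python3 bay.py
for i in 1 2 3; do python3 -m crank '[{"tx":-2,"ty":0,"tz":0,"turn":0},{"tx":-2,"ty":0,"tz":0,"turn":0}]' >/dev/null; python3 bay.py; done
```

```text
tcp bay [-0.0696  0.0013] z 0.0678 ft bay [-4.2 -0.7] 1.4
tcp bay [-0.0507  0.0014] z 0.0678 ft bay [-2.8  0.1] 0.4
tcp bay [-0.0487  0.0014] z 0.0679 ft bay [-0.6  0. ] -1.0
tcp bay [-0.0472  0.0013] z 0.0679 ft bay [-2.8  0.7] -0.6
tcp bay [-0.0471  0.0012] z 0.0679 ft bay [-7.4  0.8] 3.9
```

```bash

for i in 1 2; do python3 -m crank '[{"tx":-2,"ty":0,"tz":0,"turn":0},{"tx":-2,"ty":0,"tz":0,"turn":0}]' >/dev/null; python3 bay.py; done
python3 -m crank '[{"tx":12,"ty":0,"tz":0,"turn":0},{"tx":40,"ty":0,"tz":0,"turn":0},{"tx":60,"ty":0,"tz":-40,"turn":0},{"tx":60,"ty":0,"tz":-100,"turn":0},{"tx":60,"ty":0,"tz":-160,"turn":0}]'
python3 -m crank '[{"tx":0,"ty":-60,"tz":-20,"turn":0},{"tx":0,"ty":-120,"tz":-20,"turn":0},{"tx":0,"ty":-180,"tz":-20,"turn":0},{"tx":0,"ty":-240,"tz":-20,"turn":0},{"tx":0,"ty":-260,"tz":-20,"turn":0}]'
cat > fin.py <<'E'
from h import *
for c in ['top','side']:
  im,d=ctrl.get_image(c); P=cloud(c,d)
  print(c,[np.r_[frame((0,0),-BY,*(np.array(x['xyz'][:2])-BM)),x['xyz'][2]].round(4) for x in ctrl.mark_of(c,'carton') if abs(x['xyz'][0]-.7)<.1 and abs(x['xyz'][1]-.14)<.08])
  q=P[...,:2]-BM; cs,sn=np.cos(np.radians(BY)),np.sin(np.radians(BY)); bx=q[...,0]*cs+q[...,1]*sn; by=-q[...,0]*sn+q[...,1]*cs; z=P[...,2]
  m=(z>.09)&(z<.119)&(bx<-.008)&(bx>-.08)&(abs(by)<.08)
  if m.sum()>10: print(' near part top: bx min %.4f y %.4f..%.4f z med %.4f p95 %.4f n%d'%(np.percentile(bx[m],1),by[m].min(),by[m].max(),np.median(z[m]),np.percentile(z[m],97),m.sum()))
  k=(abs(bx-.04)<.05)&(abs(by)<.06)&(z>.09)&(z<.121)
  print(' inside: z med %.4f p95 %.4f bx %.3f..%.3f'%(np.median(z[k]),np.percentile(z[k],95),bx[k].min(),bx[k].max()))
E
python3 fin.py
```

```text
tcp bay [-0.0472  0.0012] z 0.0679 ft bay [-12.9   1.8] 7.2
tcp bay [-0.0472  0.0011] z 0.0678 ft bay [-18.3   2. ] 11.1
time: 66.45
position: [0.5699, 0.0819, 0.2304]
tool_rot: [-0.769, 3.042, 0.002]
ft_force: [1.1, 1.1, 0.3]
grip_width: 1.001
grip_force: 0.0
time: 67.08
position: [0.6939, -0.1526, 0.2481]
tool_rot: [-0.762, 3.046, -0.006]
ft_force: [0.0, -0.5, 0.6]
grip_width: 1.001
grip_force: 0.0
top [array([ 0.0555, -0.    , -0.0012])]
 near part top: bx min -0.0351 y -0.0638..0.0624 z med 0.1081 p95 0.1123 n662
 inside: z med 0.1089 p95 0.1121 bx -0.010..0.090
side [array([ 0.0534, -0.0009, -0.0015])]
 near part top: bx min -0.0393 y -0.0647..0.0696 z med 0.1045 p95 0.1105 n352
 inside: z med 0.1060 p95 0.1129 bx -0.010..0.090
```

```bash
python3 -m crank '[{"tx":0,"ty":0,"tz":0,"turn":0},{"tx":0,"ty":0,"tz":0,"turn":0},{"tx":0,"ty":0,"tz":0,"turn":0}]' | head -2; python3 -c "
from bench import ctrl; print(ctrl.close_job())"
```

```text
time: 67.65
position: [0.6928, -0.1463, 0.2483]
the job is handed in; nothing more can be done
None
```

The job is handed in: by my measurements all three refills are in the carton, its four flaps are shut (short ends first), and it sits centred and square against the bay's back stop; the judge's result was not returned.

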